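Set a tube-rack lane guide with a feeler

ROBOT

A 7-joint arm with a two-finger parallel gripper is mounted at the origin on the work surface. World frame = base frame: x ahead of the robot, y to its left, z up, the work surface at z = 0. Lengths are in m, angles in rad, forces in N, time in s.
With the tool pointing down it reaches from about 0.4 to 0.85 m from the base axis. Payload 4.5 kg.
Tool frame: the origin (TCP) lies midway between the tips of the shut fingers; the grasp point (between the pads) lies 19 mm behind it; z points along the fingers, y is the direction in which the jaws open and shut (so a half turn about z gives the same grasp; the last joint's range is limited). The gripper opens to 88 mm and grips with 3 to 60 N. Pads are 18 mm wide; open, the fingers measure 123 mm over their backs; the gripper's body (75 mm by 187 mm) begins 45 mm behind the grasp point.
Start: joints at [-1.115, 0.689, -0.195, 1.565, 0.157, 0.902, -0.215], TCP at [0.256, 0.57, 0.239] pointing down, gripper open.
Joint ranges: [-3.01, 3.01], [-0.46, 2.08], [-1.47, 1.51], [0.13, 2.56], [-1, 4.14], [0.04, 2.09], [-2.66, 2.66]. Speed limits (rad/s): [2.57, 2.57, 3.14, 3.14, 3.14, 3.14, 3.14].

INTERFACE

Orientations are given as a unit quaternion [x, y, z, w].
In Python, from bench import bot, eyes, finish_job gives the robot as it stands.
- The arm moves only by the tool arm_command, never from a script. Its argument "plan" is text: rows parted by semicolons, each of 7 numbers parted by spaces: the turn, a rotation vector about the tool's x, y, z in rad, then the shift along the tool's x, y, z in m, then the opening in per cent of the stroke, from 0 (shut) to 100 (fully open). A call has 1 to 8 rows; each row shifts and turns the commanded pose from where the row before left it, along the tool's axes as they then stand; what a row does not reach is not made up. A row lasts 1/8 s, in which the tool goes at most 62.5 mm and 10.7 degrees, less where a joint would pass 70% of its speed; a pose out of reach is approached as far as the arm can. A call with a gripper value outside its range is refused whole. The fingers move at their own pace and stop on an object; the grip force is fixed at half the most. Time passes only in rows, so rows that do not move let the fingers close. It gives the time, the measured TCP pose, the force and the opening at its end, in the units of the state.
- bot.sense(): the state, without advancing time (a new reading comes with each control period).
- eyes.grab_frame(name): name is "scene" or "top" or "wrist"; returns (picture, depth): 480x640x3 uint8, red, green, blue; 480x640 float32, m along the optical axis (not along the pixel's ray), 0 where there is no reading.
- eyes.get_calibration(name): a dict with "fx", "fy", "cx", "cy" (pixels), "R" (3x3) and "t" (3): a world point X has camera coordinates R X + t. Camera axes: x right, y down, z forward; pixel columns grow to the right and rows downward; lengths in m; the calibration is good to about 2 mm. A picture is of the moment at which its call begins: read the wrist's pose just before it. get_calibration takes no time and is no camera call; for the wrist camera it gives the pose at the moment of the call.
- finish_job(): hands the job in, once; it reports no verdict.
Trained networks look in the newest picture that a camera, given by its name, has taken for a name from the list of things; names that differ only in an ending like _2 or _b are one class to them, and where a whole thing is asked for, a point or a joint stands for the part that bears it (a point fixed in the world has none). Each returns a list of dicts, best first, with "conf" (0 to 1); they miss things now and then, are a little off and sometimes report something else, mostly with a low value. They report only what shows in the picture. A call takes as long as a camera call.
- eyes.search_frame(name, camera): "at" ([x, y, z] in m, in the coordinates of the camera as it stood for that picture, good to about 4 mm: the middle of the surface that is visible of it).
- eyes.outline_of(name, camera): "mask" (480x640 bool, what is visible of it).
- eyes.place_of(name, camera): "at" ([x, y, z] in m, in the coordinates of the camera as it stood for that picture, good to about 4 mm: a listed point, or the origin of a listed thing).
The state is a dict: "time": time; "joint_pos": joint angles; "joint_velocities": joint speeds; "joint_torque": joint torques, N m; "ee_pos": TCP position; "eef_rot": TCP orientation; "force": force on the tool from outside, world axes, zero at the start; "moment": the same for the moment, N m; "grip_width": opening from 0.0 (shut) to 1.0 (fully open).
Only numpy, scipy, OpenCV 4.12 (cv2) and the standard library are available. Lean on these libraries where they do the work, as an engineer would, in place of code of your own. Each camera call takes 0.05 s, during which the arm holds its last target.

TASK

Set the running clearance of the tube-rack lane with the feeler: slide most of its blade, on edge along the belt, into the gap between the white rack and the movable near guide, then push the guide up by its bar until the rack is backed up against the far rail and the blade is lightly nipped. Take the feeler by its handle and draw it out; it must come with a light drag, neither loose nor jammed, so if the feel is wrong put the blade back, reset the guide and draw it again. Finish with the feeler standing on the rubber mat, the guide left as set, the rack upright in its place in the lane and the other things on the bench undisturbed.

Things in the scene. Friction and masses are not known exactly. Their poses are not given: they have to be found in the camera images.
- lane: Bench conveyor lane, fixed, 500 mm long, 112 mm wide, grey link belt (off) 84 mm wide, its top 50 mm above the bench. Origin: on the bench under the belt's middle. y runs along the lane to its open infeed end (belt ends at y = +260 mm), x across it from the movable near guide (robot side) to the fixed far rail, z up.
- lane_far (a point): Unmarked point at the level of the belt's top, 30 mm to the lane's +x side of its middle: nominal place of the far rail's face. The far rail (12 mm thick, lane y -120 to +120 mm, 4 to 34 mm above the belt) is bolted down parallel to the lane, its face up to 4 mm either side of this point, differently each day.
- guide: Movable near guide: white strip 240 mm long (y +-120 mm), 4 to 34 mm above the belt, on rubber buffers that give 1 mm per 6 N (2.5 mm at most). Origin: in the strip's rack-side face, mid-length, at belt level; axes as the lane's. Carrier, two rods and adjusting bar slide with it along the lane's x, 50 mm of travel; it starts 15 to 40 mm clear of the rack. Friction brackets hold it; moving it takes 12 N.
- bar_mid (a point): Centre of the near guide's adjusting bar, on the robot's side: aluminium, 150 mm long along the lane, 14 mm thick (x), 26 mm high, centre 68 mm above the bench, 115 mm to the -x side of the guide's face. Its middle 90 mm is free all round (10 mm rods, 55 mm to either side, run to the guide). Push it from the robot's side or pinch it from above.
- rack: White tube rack with five capped tubes, loose on the belt between the rails, 130 mm long (its y, along the lane), 30 mm wide (x), 56 mm high, 94 mm over the caps, about 0.3 kg. Origin: centre of its underside, on the belt; axes parallel to the lane's. It starts 1.5 to 4 mm short of the far rail and slides over to it under a side push of 1 to 3 N.
- feeler: Feeler standing on edge, 0.14 kg: black handle 80 mm long (x +-40 mm), 18 mm thick (y), 34 mm high, and a steel blade ahead of it (x 40 to 155 mm), 4 mm thick, 2 to 30 mm above the underside. Origin: centre of the handle's underside. It stands by itself on mat or belt. Rightly set, the blade is nipped with 3 to 9 N and takes some 4 to 12 N to draw.
- feeler_tip (a point): Middle of the free end of the feeler's blade, 155 mm ahead of the feeler's origin and 16 mm above its underside.
- mat: Grey-green rubber bench mat, fixed, 100 mm (x) by 220 mm (y), 6 mm thick. Origin: centre of its underside. The feeler starts standing on it with its blade towards the mat's -y.
- blue_rack: Blue six-tube rack, bystander, 154 x 30 mm, 94 mm high.
- yellow_rack: Yellow six-tube rack, bystander, 154 x 30 mm, 84 mm high.
- spray: White bottle, bystander, 66 mm across, 170 mm high.
- cap_jar: Clear jar, bystander, 68 mm across, 80 mm high.
- driver: Screwdriver, bystander, 190 mm long.
- tip_tray: Grey divided tray, bystander, 120 x 90 x 50 mm.
- pen: White pen, bystander, 130 mm long.

How it is judged:
By the outcome, as a careful person would: the job done as asked, in the order asked, and still so for the second after the job is handed in, with the robot touching nothing.
It also fails if it takes over 70 s, if anything falls off the work surface, if the arm or the gripper's body presses on something with over 40 N, if the wrist force passes 120 N, or if a joint passes its speed limit or range.

## Working session

There is one attempt and no reset: what is moved stays moved. The work goes in short steps, Python scripts to look and compute and a tool call to move; the robot and the scene stay as the last step left them, time stands still between calls to the robot, and variables do not carry over. Pictures are saved under pics/ and viewed, and the job is handed in when it is done.

Besides the shell and the picture viewer there is one more tool, called after "Emit:" in YAML: its name, and indented under it one key for each argument. arm_command: Moves the arm, as the interface text tells. Its arguments: {"type":"object","properties":{"plan":{"type":"string"}},"required":["plan"]}

```bash
ls; mkdir -p pics; cat > h.py <<'E'
import numpy as np, cv2
from bench import bot, eyes, finish_job
from scipy.spatial.transform import Rotation as Ro
def cal(n):
    c=eyes.get_calibration(n); return c,np.array(c["R"]),np.array(c["t"])
def w(n,p):
    c,R,t=cal(n); return R.T@(np.array(p)-t)
def pix(n,X):
    c,R,t=cal(n); p=R@np.array(X)+t; return c["fx"]*p[0]/p[2]+c["cx"],c["fy"]*p[1]/p[2]+c["cy"]
def cloud(n,d):
    c,R,t=cal(n); v,u=np.mgrid[:480,:640]
    P=np.stack([(u-c["cx"])/c["fx"]*d,(v-c["cy"])/c["fy"]*d,d],-1)
    return (P-t)@R
def save(n,im): cv2.imwrite("pics/"+n+".png",im[...,::-1])
E
python3 - <<'E'
from h import *
np.set_printoptions(precision=4,suppress=True)
s=bot.sense(); print(s)
for n in ["scene","top"]:
    im,d=eyes.grab_frame(n); save(n+"0",im); np.savez("pics/"+n+"0.npz",im=im,P=cloud(n,d),d=d)
    for k in ["lane","lane_far","guide","bar_mid","rack","feeler","feeler_tip","mat"]:
        r=eyes.place_of(k,n); print(n,k,[(w(n,q["at"]),round(q["conf"],2)) for q in r[:2]])
E
```

```text
pics
{'time': 0.0, 'joint_pos': array([-1.1152,  0.6899, -0.1945,  1.5664,  0.1573,  0.9025, -0.2151]), 'joint_velocities': array([ 0.0007, -0.0008,  0.0001, -0.0004,  0.0007,  0.0006,  0.0018]), 'joint_torque': array([  0.0001, -52.7563,  -1.2669, -15.3427,  -0.0527,   0.0068,
         0.0002]), 'ee_pos': array([0.2557, 0.5696, 0.2379]), 'eef_rot': array([ 0.2093,  0.9778, -0.0009, -0.0001]), 'force': array([-0.9047, -0.3557, -0.4755]), 'moment': array([ 0.0527,  0.0727, -0.0262]), 'grip_width': 0.9986522417293182}
scene lane [(array([ 0.6299, -0.1064, -0.0001]), 0.87), (array([ 0.4875, -0.1296,  0.065 ]), 0.53)]
scene lane_far [(array([ 0.6007, -0.1173,  0.0525]), 0.68), (array([ 0.6601, -0.0987,  0.0522]), 0.57)]
scene guide [(array([ 0.6003, -0.1136,  0.0545]), 0.71)]
scene bar_mid [(array([ 0.486 , -0.1317,  0.0661]), 0.73)]
scene rack [(array([ 0.6348, -0.0597,  0.0524]), 0.92)]
scene feeler [(array([0.4005, 0.2719, 0.0016]), 0.81)]
scene feeler_tip [(array([0.3684, 0.1225, 0.02  ]), 0.83), (array([ 0.6354, -0.0576,  0.0508]), 0.52)]
scene mat [(array([0.3795, 0.218 , 0.0026]), 0.74), (array([0.5054, 0.4193, 0.0001]), 0.62)]
top lane [(array([ 0.4305, -0.3472, -0.0018]), 0.75), (array([ 0.6311, -0.1053, -0.001 ]), 0.59)]
top lane_far [(array([ 0.6627, -0.1005,  0.052 ]), 0.92), (array([0.301 , 0.4224, 0.0056]), 0.68)]
top guide [(array([ 0.5931, -0.1124,  0.0502]), 0.67), (array([0.2997, 0.4213, 0.0038]), 0.29)]
top bar_mid [(array([ 0.4819, -0.1263,  0.0674]), 0.88)]
top rack [(array([ 0.6339, -0.0576,  0.0506]), 0.67), (array([0.6229, 0.4705, 0.0011]), 0.26)]
top feeler [(array([0.4022, 0.2773, 0.0101]), 0.89), (array([ 0.4816, -0.125 ,  0.07  ]), 0.67)]
top feeler_tip [(array([0.3649, 0.1194, 0.0203]), 0.64)]
top mat [(array([ 0.3806,  0.2197, -0.0008]), 0.92), (array([ 0.6223,  0.4713, -0.0009]), 0.53)]
```

View pics/scene0.png

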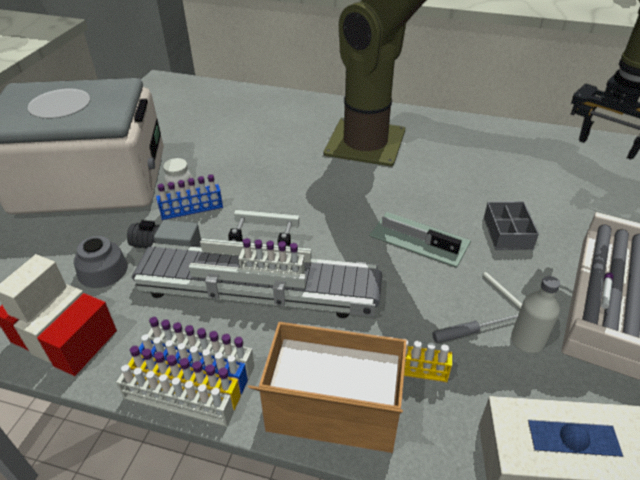

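View pics/top0.png

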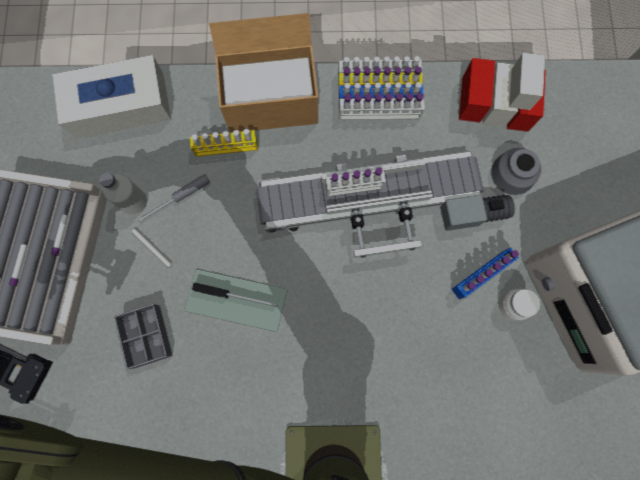

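```bash
python3 - <<'E'
from h import *
np.set_printoptions(precision=4,suppress=True)
for n in ["top","scene"]:
    z=np.load(f"pics/{n}0.npz");P=z["P"];im=z["im"]
    # orthographic map: 1 px = 1mm, x in .40-.72 ,y -.40..0.20
    c=cv2.resize(im[130:270,240:500] if n=="top" else im[190:330,120:400],None,fx=3,fy=3,interpolation=cv2.INTER_CUBIC)[:600,:800]
    save(n+"crop",c)
    M=(P[...,2]>0.095)&(P[...,2]<0.2)&(P[...,0]>.55)&(P[...,0]<.7)&(P[...,1]>-.2)&(P[...,1]<.1)
    m=P[M][:,:2]; print(n,"rack caps",m.mean(0),len(m)); 
    r=cv2.minAreaRect(m.astype(np.float32)); print(r)
    def band(name,lo,hi,x0,x1,y0,y1):
        M=(P[...,2]>lo)&(P[...,2]<hi)&(P[...,0]>x0)&(P[...,0]<x1)&(P[...,1]>y0)&(P[...,1]<y1)
        q=P[M].astype(np.float32); r=cv2.minAreaRect(q[:,:2]); print(n,name,len(q),r,q[:,2].mean())
    band("bar",.06,.1,.44,.515,-.25,0)
    band("strip",.078,.09,.54,.61,-.3,.1)
    band("belt",.044,.056,.5,.75,-.45,.25)
    band("mat",.003,.009,.28,.48,.08,.36)
    band("feeler",.015,.06,.3,.48,.08,.36)
    band("handle",.034,.06,.3,.48,.08,.36)
E
```

```text
top rack caps [ 0.6312 -0.0564] 768
((0.6340733766555786, -0.057789258658885956), (0.031288132071495056, 0.1303991675376892), 7.663750171661377)Traceback (most recent call last):
  File "<stdin>", line 14, in <module>
  File "<stdin>", line 13, in band
cv2.error: OpenCV(4.12.0) /io/opencv/modules/imgproc/src/convhull.cpp:143: error: (-215:Assertion failed) total >= 0 && (depth == CV_32F || depth == CV_32S) in function 'convexHull'
```

```bash
python3 - <<'E'
from h import *
z=np.load("pics/top0.npz");P=z["P"]
print(P[330:400:10,300,2], z["d"][300,300:310])
E
```

```text
[ 0.0036578  -0.00096768  0.00068449 -0.00398603 -0.00101524 -0.00127969
  0.0037259 ] [1.1993939 1.2007786 1.2006693 1.1974136 1.2006218 1.1958404 1.2012285
 1.1954995 1.1980406 1.200404 ]
```

View pics/topcrop.png

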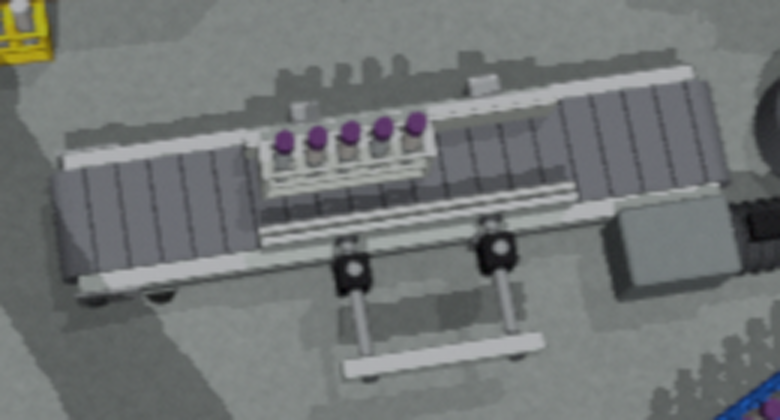

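```bash
python3 - <<'E'
from h import *
np.set_printoptions(precision=4,suppress=True)
for n in ["top","scene"]:
    z=np.load(f"pics/{n}0.npz");P=z["P"];im=z["im"]
    def band(name,lo,hi,x0,x1,y0,y1):
        M=(P[...,2]>lo)&(P[...,2]<hi)&(P[...,0]>x0)&(P[...,0]<x1)&(P[...,1]>y0)&(P[...,1]<y1)
        M=cv2.morphologyEx(M.astype(np.uint8),cv2.MORPH_OPEN,np.ones((2,2),np.uint8))>0
        q=P[M].astype(np.float32)
        if len(q)<4: print(name,len(q)); return
        r=cv2.minAreaRect(q[:,:2].copy()); print(n,name,len(q),np.round(r[0],4),np.round(r[1],4),round(r[2],2),q[:,2].mean())
        vx=cv2.fitLine(q[:,:2].copy(),cv2.DIST_HUBER,0,.001,.001).ravel(); print("   line",vx, np.degrees(np.arctan2(-vx[0]*np.sign(vx[1]),abs(vx[1]))))
    band("bar",.06,.1,.44,.515,-.25,0)
    band("strip",.078,.09,.54,.61,-.3,.1)
    band("belt",.044,.056,.5,.75,-.45,.25)
    band("mat",.003,.009,.28,.48,.08,.36)
    band("feeler",.017,.06,.3,.48,.08,.36)
    band("handle",.034,.06,.3,.48,.08,.36)
    band("rack",.098,.2,.55,.75,-.2,.1)
E
```

```text
top bar 627 [ 0.4278 -0.0561] [0.1145 0.3504] 42.65 0.06871705
   line [ 0.1472 -0.9891  0.4803 -0.1116] 8.467533
top strip 787 [ 0.4921 -0.0373] [0.1712 0.4401] 51.18 0.080590285
   line [ 0.0877 -0.9961  0.5883 -0.1361] 5.0294614
top belt 7580 [ 0.6259 -0.1487] [0.5214 0.614 ] 22.69 0.054484967
   line [ 0.1246 -0.9922  0.6224 -0.1094] 7.1569767
top mat 2528 [0.3643 0.1707] [0.3172 0.1098] 73.67 0.009821638
   line [0.1477 0.989  0.377  0.2342] -8.495346
top feeler 434 [0.3862 0.2168] [0.1971 0.0182] 77.48 0.032808796
   line [0.227  0.9739 0.3861 0.2228] -13.119999
top handle 336 [0.3873 0.2234] [0.1834 0.0167] 76.57 0.036631137
   line [0.2242 0.9745 0.3957 0.263 ] -12.958574
top rack 741 [0.4889 0.0037] [0.1246 0.4304] 66.1 0.11693747
   line [ 0.1231 -0.9924  0.6302 -0.0533] 7.0708823
scene bar 694 [0.9019 0.0214] [1.051  0.1473] 19.37 0.07465009
   line [ 0.1464 -0.9892  0.4893 -0.1124] 8.417597
scene strip 565 [0.9335 0.0003] [0.9995 0.2349] 17.84 0.08981274
   line [ 0.1097 -0.994   0.5933 -0.119 ] 6.299569
scene belt 7001 [0.8137 0.0714] [1.0381 0.57  ] 47.87 0.051984817
   line [ 0.0993 -0.9951  0.6444 -0.1008] 5.6996946
scene mat 1406 [0.844  0.1886] [0.2274 1.0451] 85.96 0.01022192
   line [0.2356 0.9718 0.4069 0.2167] -13.628266
scene feeler 786 [0.8568 0.289 ] [1.0163 0.1902] 7.95 0.03156479
   line [0.2798 0.9601 0.3982 0.2356] -16.249733
scene handle 296 [0.8568 0.289 ] [1.0163 0.1902] 7.95 0.04053552
   line [0.2558 0.9667 0.4037 0.2614] -14.818612
scene rack 1141 [0.936  0.0469] [0.9688 0.1302] 18.87 0.11573115
   line [ 0.1157 -0.9933  0.6414 -0.0521] 6.6468296
```

```bash
cat >> h.py <<'E'
def cur():
    s=bot.sense(); R=Ro.from_quat(s["eef_rot"]).as_matrix(); return s,np.array(s["ee_pos"]),R
def plan(target,jaw=None,n=None,grip=100,lead=None):
    """level tool; rows for going to world TCP target with jaw (tool y) heading jaw deg"""
    s,p,R=cur()
    if lead is not None: p=np.array(lead)
    a=np.degrees(np.arctan2(R[1,1],R[0,1]))
    da=0 if jaw is None else (jaw-a+180)%360-180
    D=np.array(target)-p
    n=n or int(max(np.ceil(np.linalg.norm(D)/.055),np.ceil(abs(da)/10),1))
    print("from",p,"yaw",round(a,2),"tilt",np.round(R[:,2],4),"D",D,"da",round(da,2),"n",n)
    rows=[]
    for i in range(n):
        th=np.radians(a+da*i/n)
        y=np.array([np.cos(th),np.sin(th),0]); z=np.array([0,0,-1.]); x=np.cross(y,z)
        d=D/n; rows.append(f"0 0 {-np.radians(da)/n:.4f} {d@x:.4f} {d@y:.4f} {d@z:.4f} {grip}")
    print("; ".join(rows))
E
python3 - <<'E'
from h import *
np.set_printoptions(precision=4,suppress=True)
plan([.402,.27,.2],-13)
E
```

```text
from [0.2559 0.5703 0.2388] yaw 65.83 tilt [ 0.      0.0001 -1.    ] D [ 0.1461 -0.3003 -0.0388] da -78.83 n 8
0 0 0.1720 -0.0320 -0.0268 0.0048 100; 0 0 0.1720 -0.0361 -0.0209 0.0048 100; 0 0 0.1720 -0.0392 -0.0144 0.0048 100; 0 0 0.1720 -0.0411 -0.0075 0.0048 100; 0 0 0.1720 -0.0417 -0.0003 0.0048 100; 0 0 0.1720 -0.0412 0.0068 0.0048 100; 0 0 0.1720 -0.0394 0.0138 0.0048 100; 0 0 0.1720 -0.0365 0.0203 0.0048 100
```

Emit:
arm_command:
  plan: "0 0 0.172 -0.032 -0.027 0.005 100; 0 0 0.172 -0.036 -0.021 0.005 100; 0 0 0.172 -0.039 -0.014 0.005 100; 0 0 0.172 -0.041 -0.0075 0.005 100; 0 0 0.172 -0.042 0 0.005 100; 0 0 0.172 -0.041 0.007 0.005 100; 0 0 0.172 -0.039 0.014 0.005 100; 0 0 0.172 -0.0365 0.020 0.005 100"

```text
time: 1.9
ee_pos: [0.403, 0.2699, 0.1988]
eef_rot: [0.784, 0.62, 0.001, -0.0]
force: [0.5, 0.8, -0.1]
grip_width: 1.002
```

```bash
python3 - <<'E'
from h import *
np.set_printoptions(precision=4,suppress=True)
s,p,R=cur(); print(s["time"],p,R,s["joint_pos"],s["force"])
im,d=eyes.grab_frame("wrist"); save("w1",im); P=cloud("wrist",d); np.savez("pics/w1.npz",im=im,P=P,d=d)
for k in ["feeler","feeler_tip","mat"]:
    r=eyes.place_of(k,"wrist"); print(k,[(w("wrist",q["at"]),round(q["conf"],2)) for q in r[:2]])
print(cal("wrist"))
E
```

```text
1.9 [0.403  0.2699 0.1988] [[ 0.2302  0.9731  0.0008]
 [ 0.9731 -0.2302  0.0008]
 [ 0.0009  0.0006 -1.    ]] [-0.7774  0.5785  0.1446  2.0336 -0.1545  0.5384 -0.7555] [ 0.5177  0.8261 -0.0572]
feeler [(array([0.402 , 0.2727, 0.0057]), 0.66)]
feeler_tip [(array([0.3631, 0.1208, 0.024 ]), 0.71)]
mat [(array([ 0.3849,  0.2191, -0.0003]), 0.72)]
({'fx': 419.5820633966733, 'fy': 419.5820633966733, 'cx': 320.10562206773216, 'cy': 229.99025130120265, 'R': array([[ 0.9741, -0.226 ,  0.0007],
       [-0.2157, -0.9289,  0.301 ],
       [-0.0674, -0.2934, -0.9536]]), 't': array([-0.3314,  0.3089,  0.4591])}, array([[ 0.9741, -0.226 ,  0.0007],
       [-0.2157, -0.9289,  0.301 ],
       [-0.0674, -0.2934, -0.9536]]), array([-0.3314,  0.3089,  0.4591]))
```

View pics/w1.png

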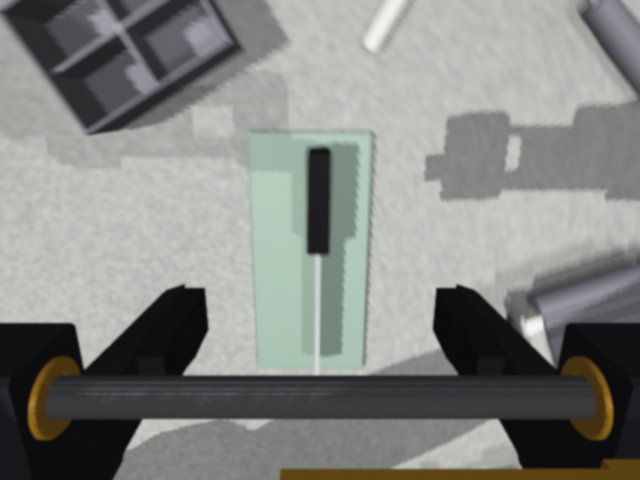

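```bash
cat >> h.py <<'E'
def ray(n,u,v,z,C=None):
    c,R,t=C or cal(n); d=R.T@np.array([(u-c["cx"])/c["fx"],(v-c["cy"])/c["fy"],1]); o=-R.T@t
    return o+d*(z-o[2])/d[2]
E
python3 - <<'E'
from h import *
np.set_printoptions(precision=4,suppress=True)
z=np.load("pics/w1.npz");P=z["P"];im=z["im"]
c,R,t=cal("wrist"); print("cam",-R.T@t, "tcp", cur()[1])
print("back",ray("wrist",319,149,.04),"front",ray("wrist",318.3,254,.04),ray("wrist",317.5,365,.036))
hsv=im.astype(int); dark=(hsv.max(-1)<45).astype(np.uint8); dark[:,:290]=0;dark[:,345:]=0;dark[:130]=0;dark[270:]=0
ys,xs=np.nonzero(dark); print(xs.min(),xs.max(),ys.min(),ys.max())
r=cv2.minAreaRect(np.stack([xs,ys],1).astype(np.float32));print(r)
for q in cv2.boxPoints(r): print(q,ray("wrist",*q,.04))
gx=im[300:366,300:340].astype(int).max(-1)
for v in (270,300,330,360):
    print(v,[int(x) for x in im[v,308:328].astype(int).sum(-1)])
print(np.median(P[160:240,314:323,2]),[tuple(np.round(ray("wrist",u,v,.006),4)) for u,v in [(249,131),(372,131),(364,366),(259,367)]])
E
python3 - <<'E'
import cv2
im=cv2.imread("pics/w1.png"); cv2.imwrite("pics/w1c.png",cv2.resize(im[120:380,235:385],None,fx=2.3,fy=2.3,interpolation=cv2.INTER_CUBIC))
E
```

```text
cam [0.4204 0.3468 0.345 ] tcp [0.4025 0.2706 0.1988]
back [0.4118 0.3125 0.04  ] front [0.393  0.2342 0.04  ] [0.3689 0.1336 0.036 ]
309 328 149 252
((318.5204772949219, 200.4154815673828), (18.82683563232422, 103.09485626220703), 1.080924153327942)
[308.1363 251.7762] [0.3858 0.2378 0.04  ]
[310.0811 148.6996] [0.4056 0.3142 0.04  ]
[328.9046 149.0548] [0.4188 0.3109 0.04  ]
[326.9598 252.1313] [0.3999 0.2342 0.04  ]
270 [501, 496, 497, 501, 500, 511, 536, 574, 609, 623, 617, 586, 528, 455, 401, 382, 378, 381, 379, 379]
300 [490, 492, 493, 491, 495, 508, 545, 583, 613, 625, 614, 567, 490, 413, 382, 376, 377, 374, 373, 374]
330 [488, 488, 485, 487, 492, 508, 550, 599, 626, 633, 614, 550, 459, 392, 370, 373, 372, 374, 373, 369]
360 [545, 547, 544, 544, 548, 558, 591, 625, 637, 639, 626, 594, 564, 549, 546, 544, 545, 542, 544, 543]
0.03977003258521915 [(np.float64(0.3603), np.float64(0.3349), np.float64(0.006)), (np.float64(0.4548), np.float64(0.3129), np.float64(0.006)), (np.float64(0.4064), np.float64(0.1019), np.float64(0.006)), (np.float64(0.3095), np.float64(0.1233), np.float64(0.006))]
```

View pics/w1c.png

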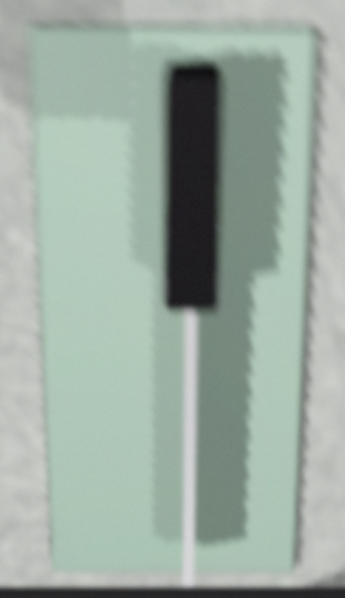

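```bash
python3 - <<'E'
from h import *
np.set_printoptions(precision=4,suppress=True)
plan([.4036,.2787,.011],-13.5,n=5)
E
```

```text
from [0.4025 0.2706 0.1988] yaw -13.03 tilt [ 0.0002  0.0003 -1.    ] D [ 0.0011  0.0081 -0.1878] da -0.47 n 5
0 0 0.0016 0.0016 -0.0002 0.0376 100; 0 0 0.0016 0.0016 -0.0002 0.0376 100; 0 0 0.0016 0.0016 -0.0002 0.0376 100; 0 0 0.0016 0.0016 -0.0002 0.0376 100; 0 0 0.0016 0.0016 -0.0002 0.0376 100
```

Emit:
arm_command:
  plan: "0 0 0.002 0.002 0 0.05 100; 0 0 0.002 0.002 0 0.05 100; 0 0 0.002 0.002 0 0.048 100; 0 0 0.002 0.002 0 0.03 100; 0 0 0 0 0 0.0098 100; 0 0 0 0 0 0 20; 0 0 0 0 0 0 5; 0 0 0 0 0 0 5"

```text
time: 3.1
ee_pos: [0.4046, 0.2791, 0.012]
eef_rot: [0.785, 0.619, 0.001, -0.0]
force: [0.2, 0.3, -0.2]
grip_width: 0.682
```

Emit:
arm_command:
  plan: "0 0 0 0 0 0 5; 0 0 0 0 0 0 5; 0 0 0 0 0 0 5; 0 0 0 0 0 0 5; 0 0 0 0 0 0 5; 0 0 0 0 0 0 5"

```text
time: 3.85
ee_pos: [0.404, 0.2786, 0.0109]
eef_rot: [0.785, 0.619, -0.0, -0.0]
force: [-0.8, 0.3, 0.4]
grip_width: 0.202
```

```bash
python3 - <<'E'
from h import *
np.set_printoptions(precision=4,suppress=True)
plan([.404,.2786,.12],n=2,grip=5)
plan([.5577,-.0044,.25],7.2,n=6,grip=5,lead=[.404,.2786,.12])
E
```

```text
from [0.404  0.2786 0.0109] yaw -13.46 tilt [-0.0002 -0.     -1.    ] D [0.     0.     0.1091] da 0 n 2
0 0 -0.0000 0.0000 0.0000 -0.0546 5; 0 0 -0.0000 0.0000 0.0000 -0.0546 5
from [0.404  0.2786 0.12  ] yaw -13.46 tilt [-0.0002 -0.     -1.    ] D [ 0.1537 -0.283   0.13  ] da 20.66 n 6
0 0 -0.0601 -0.0399 0.0359 -0.0217 5; 0 0 -0.0601 -0.0420 0.0334 -0.0217 5; 0 0 -0.0601 -0.0439 0.0308 -0.0217 5; 0 0 -0.0601 -0.0457 0.0282 -0.0217 5; 0 0 -0.0601 -0.0473 0.0254 -0.0217 5; 0 0 -0.0601 -0.0487 0.0225 -0.0217 5
```

Emit:
arm_command:
  plan: "0 0 0 0 0 -0.03 5; 0 0 0 0 0 -0.055 5; 0 0 -0.06 -0.040 0.036 -0.025 5; 0 0 -0.06 -0.042 0.033 -0.025 5; 0 0 -0.06 -0.044 0.031 -0.025 5; 0 0 -0.06 -0.046 0.028 -0.025 5; 0 0 -0.06 -0.047 0.025 -0.025 5; 0 0 -0.06 -0.049 0.022 -0.025 5"

```text
time: 4.85
ee_pos: [0.5565, -0.0066, 0.2465]
eef_rot: [0.661, 0.751, -0.0, -0.0]
force: [0.9, 1.1, -1.5]
grip_width: 0.202
```

Emit:
arm_command:
  plan: "0 0 0 0 0 0 5"

```text
time: 4.97
ee_pos: [0.5589, -0.0113, 0.2475]
eef_rot: [0.665, 0.747, 0.001, 0.003]
force: [0.0, 0.7, -2.5]
grip_width: 0.203
```

```bash
python3 - <<'E'
from h import *
np.set_printoptions(precision=4,suppress=True)
s,p,R=cur(); print(s["time"],p,s["joint_pos"],s["force"],s["moment"])
im,d=eyes.grab_frame("wrist"); save("w2",im); P=cloud("wrist",d); np.savez("pics/w2.npz",im=im,P=P,d=d,cal=np.array(cal("wrist"),dtype=object))
for k in ["feeler","feeler_tip","guide","rack","lane_far","bar_mid","lane"]:
    r=eyes.place_of(k,"wrist"); print(k,[(w("wrist",q["at"]),round(q["conf"],2)) for q in r[:2]])
plan([0,0,0])
E
```

```text
4.975 [ 0.5589 -0.0113  0.2475] [-0.0242  0.5846 -0.0658  1.7667  0.0562  0.7872 -0.0032] [ 0.0008  0.6859 -2.5146] [0.0179 0.0448 0.0168]
feeler [(array([ 0.5549, -0.007 ,  0.2416]), 0.82)]
feeler_tip []
guide []
rack []
lane_far []
bar_mid [(array([ 0.4851, -0.1191,  0.0663]), 0.6)]
lane []
from [ 0.5558 -0.0035  0.2454] yaw 7.29 tilt [-0.0013  0.0003 -1.    ] D [-0.5558  0.0035 -0.2454] da 0 n 12
0 0 -0.0000 0.0062 -0.0459 0.0205 100; 0 0 -0.0000 0.0062 -0.0459 0.0205 100; 0 0 -0.0000 0.0062 -0.0459 0.0205 100; 0 0 -0.0000 0.0062 -0.0459 0.0205 100; 0 0 -0.0000 0.0062 -0.0459 0.0205 100; 0 0 -0.0000 0.0062 -0.0459 0.0205 100; 0 0 -0.0000 0.0062 -0.0459 0.0205 100; 0 0 -0.0000 0.0062 -0.0459 0.0205 100; 0 0 -0.0000 0.0062 -0.0459 0.0205 100; 0 0 -0.0000 0.0062 -0.0459 0.0205 100; 0 0 -0.0000 0.0062 -0.0459 0.0205 100; 0 0 -0.0000 0.0062 -0.0459 0.0205 100
```

View pics/w2.png

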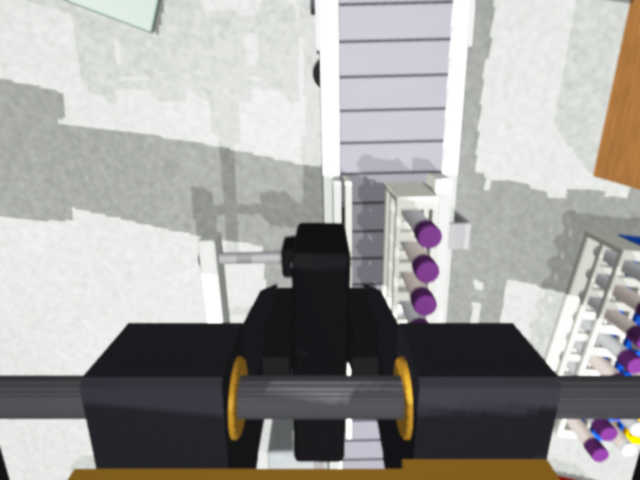

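```bash
python3 - <<'E'
from h import *
np.set_printoptions(precision=4,suppress=True)
s,p,R=cur(); C=cal("wrist")
im,d=eyes.grab_frame("wrist"); save("w3",im)
import pickle; pickle.dump((C,im,d,p),open("pics/w3.pkl","wb"))
C2=cal("wrist"); print(C[2]-C2[2],p)
cv2.imwrite("pics/w3c.png",cv2.resize(im[0:360,180:500],None,fx=1.66,fy=1.66,interpolation=cv2.INTER_CUBIC)[...,::-1])
E
```

```text
[0.0002 0.0001 0.0001] [ 0.5558 -0.0035  0.2454]
```

View pics/w3c.png

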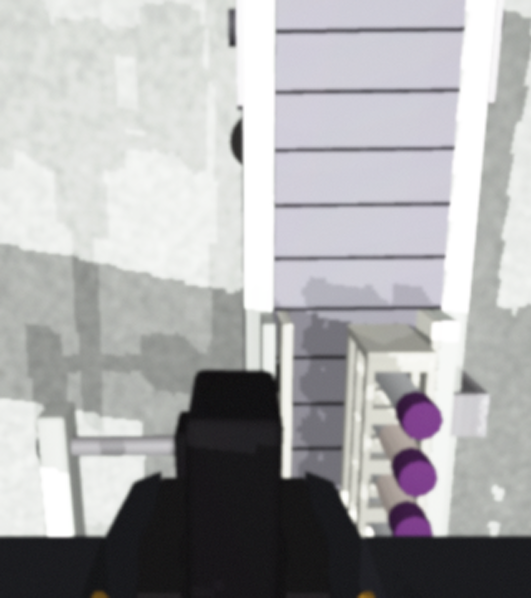

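```bash
cat >> h.py <<'E'
def setlane(o,yaw):
    global LO,LX,LY,YAW
    YAW=yaw;a=np.radians(yaw);LO=np.array(o);LX=np.array([np.cos(a),np.sin(a)]);LY=np.array([-np.sin(a),np.cos(a)])
setlane([.631,-.106],7.2)
def toL(p): d=np.array(p)[:2]-LO; return np.array([d@LX,d@LY])
def fromL(x,y): return LO+x*LX+y*LY
E
python3 - <<'E'
from h import *
import pickle
np.set_printoptions(precision=4,suppress=True)
C,im,d,p=pickle.load(open("pics/w3.pkl","rb"))
o=lambda u,v,z:ray(0,180+u/1.66,v/1.66,z,C)
def ang(a,b): return np.degrees(np.arctan2(-(a-b)[0],(a-b)[1]))
for nm,a,b in [("beltL",o(275,30,.05),o(275,305,.05)),("beltR",o(463,30,.05),o(443,300,.05)),("strip",o(292,315,.084),o(294,475,.084)),("rackbot",o(349,326,.05),o(343,490,.05)),("racktop",o(365,352,.106),o(360,500,.106))]:
    print(nm,a,b,round(ang(a,b),2),toL(a)*1e3,toL(b)*1e3)
print("rack end R bottom",toL(o(418,325,.05))*1e3,"topR",toL(o(437,350,.106))*1e3,"rail",toL(o(420,312,.084))*1e3,"bar end",toL(o(40,415,.081))*1e3,toL(o(70,415,.081))*1e3)
print("handle back",toL(o(190,420,.27))*1e3,toL(o(275,420,.27))*1e3,"tcp",toL(p)*1e3)
E
```

```text
beltL [0.5577 0.1317 0.05  ] [0.5756 0.0094 0.05  ] 8.31 [-42.8873 245.0206] [-40.4853 121.4053]
beltR [0.6404 0.1422 0.05  ] [0.6579 0.0224 0.05  ] 8.28 [ 40.4882 245.1018] [ 42.763 124.021]
strip [0.5809 0.0123 0.084 ] [ 0.5939 -0.0655  0.084 ] 9.44 [-34.8363 123.6078] [-31.7606  44.8645]
rackbot [0.614  0.0035 0.05  ] [ 0.6268 -0.0863  0.05  ] 8.1 [ -3.1621 110.7773] [-1.7429 20.0674]
racktop [0.6116 0.0048 0.106 ] [ 0.6221 -0.064   0.106 ] 8.67 [ -5.3407 112.3619] [-3.5543 42.7957]
rack end R bottom [ 31.3989 111.3338] topR [ 25.1188 113.2784] rail [ 22.5767 125.0502] bar end [-152.9537   74.4811] [-138.7036   74.5006]
handle back [-69.3659 143.3341] [-53.5275 143.3558] tcp [-61.7237 111.0731]
```

```bash
sed -i 's/^setlane(\[.631,-.106\],7.2)/setlane([.633,-.1045],8.2)/' h.py
python3 - <<'E'
from h import *
import pickle
np.set_printoptions(precision=4,suppress=True)
C,im,d,p=pickle.load(open("pics/w3.pkl","rb"))
o=lambda u,v,z:toL(ray(0,180+u/1.66,v/1.66,z,C))*1e3
print("belt",o(275,30,.05),o(275,305,.05),o(463,30,.05),o(443,300,.05))
print("strip",o(292,315,.084),o(294,475,.084))
print("rackbot",o(349,326,.05),o(343,490,.05),"top",o(365,352,.106),o(360,500,.106),"botR",o(418,325,.05),"topR",o(437,350,.106))
print("net rack top",toL([.6339,-.0576])*1e3,"scene",toL([.6348,-.0597])*1e3,"guide",toL([.5931,-.1124])*1e3,toL([.6003,-.1136])*1e3,"bar",toL([.4819,-.1263])*1e3,toL([.486,-.1317])*1e3)
for y in (.292,.166): print(y,fromL(-.010,y))
plan(list(fromL(-.012,.292))+[.12],8.2,grip=5)
E
```

```text
belt [-40.7981 244.5324] [-40.5538 120.894 ] [ 42.5661 243.1584] [ 42.7274 122.0564]
strip [-34.8673 122.9975] [-33.1663  44.2125]
rackbot [ -3.4218 109.6162] [-3.5859 18.8954] top [ -5.5724 111.2386] [-5.0004 41.6518] botR [ 31.1436 109.5694] topR [ 24.8985 111.6233]
net rack top [ 7.5801 46.2921] scene [ 8.1714 44.0852] guide [-40.6188  -2.1283] [-33.6636  -4.343 ] bar [-152.6645   -0.0259] [-149.3766   -5.9555]
0.292 [0.5815 0.1831]
0.166 [0.5994 0.0584]
from [ 0.556  -0.0038  0.2455] yaw 7.27 tilt [-0.001   0.0002 -1.    ] D [ 0.0235  0.1866 -0.1255] da 0.93 n 5
0 0 -0.0033 0.0364 0.0094 0.0251 5; 0 0 -0.0033 0.0364 0.0095 0.0251 5; 0 0 -0.0033 0.0364 0.0096 0.0251 5; 0 0 -0.0033 0.0363 0.0097 0.0251 5; 0 0 -0.0033 0.0363 0.0099 0.0251 5
```

Emit:
arm_command:
  plan: "0 0 -0.003 0.036 0.0095 0.025 5; 0 0 -0.003 0.036 0.0095 0.025 5; 0 0 -0.003 0.036 0.0095 0.025 5; 0 0 -0.004 0.037 0.010 0.025 5; 0 0 -0.003 0.037 0.010 0.025 5; 0 0 0 0 0 0.03 5; 0 0 0 0 0 0.02 5; 0 0 0 0 0 0 5"

```text
time: 6.42
ee_pos: [0.5796, 0.1809, 0.0695]
eef_rot: [0.656, 0.755, -0.002, -0.001]
force: [-0.0, -0.5, -1.6]
grip_width: 0.203
```

```bash
python3 - <<'E'
from h import *
np.set_printoptions(precision=4,suppress=True)
import pickle
s,p,R=cur(); C=cal("wrist")
im,d=eyes.grab_frame("wrist"); save("w4",im); print(p,toL(p),s["force"],s["time"])
c,Rr,t=C; print("tcp pix",pix("wrist",p))
pickle.dump((C,im,d,p),open("pics/w4.pkl","wb"))
im,d=eyes.grab_frame("scene");cv2.imwrite("pics/s4c.png",cv2.resize(im[180:340,120:440],None,fx=2.5,fy=2.5,interpolation=cv2.INTER_CUBIC)[...,::-1])
plan(list(fromL(-.012,.292))+[.058],8.2,grip=5)
E
```

```text
[0.5796 0.1809 0.0695] [-0.0121  0.2901] [-0.0034 -0.4841 -1.6116] 6.425
tcp pix (np.float64(316.6575402037555), np.float64(307.0950111599565))
from [0.5813 0.1813 0.0715] yaw 8.02 tilt [ 0.001  -0.0001 -1.    ] D [-0.0019  0.0015 -0.0135] da 0.18 n 1
0 0 -0.0032 0.0018 -0.0016 0.0135 5
```

View pics/w4.png

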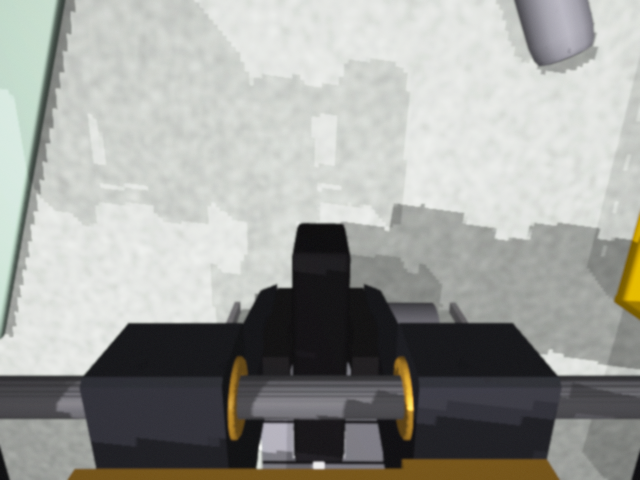

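View pics/s4c.png

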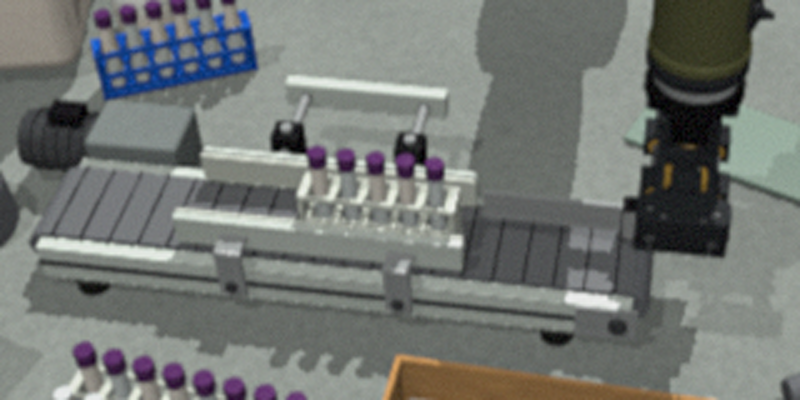

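Emit:
arm_command:
  plan: "0 0 -0.003 0.002 -0.001 0.013 5; 0 0 0 0 0 0 5"

```text
time: 6.78
ee_pos: [0.5788, 0.1838, 0.0575]
eef_rot: [0.654, 0.756, -0.0, -0.0]
force: [-0.0, 0.6, -1.8]
grip_width: 0.199
```

```bash
python3 - <<'E'
from h import *
np.set_printoptions(precision=4,suppress=True)
s,p,R=cur(); print(p,toL(p),s["force"])
im,d=eyes.grab_frame("scene");cv2.imwrite("pics/s5c.png",cv2.resize(im[200:320,280:440],None,fx=5,fy=5,interpolation=cv2.INTER_CUBIC)[...,::-1])
plan(list(fromL(-.012,.172))+[.058],8.2,grip=5,n=6)
E
```

```text
[0.5788 0.1838 0.0575] [-0.0125  0.2931] [-0.0348  0.6195 -1.8049]
from [0.5791 0.1838 0.0578] yaw 8.26 tilt [-0.0006  0.0001 -1.    ] D [ 0.0174 -0.1197  0.0002] da -0.06 n 6
0 0 0.0002 -0.0202 0.0000 -0.0000 5; 0 0 0.0002 -0.0202 0.0000 -0.0000 5; 0 0 0.0002 -0.0202 0.0000 -0.0000 5; 0 0 0.0002 -0.0202 0.0000 -0.0000 5; 0 0 0.0002 -0.0202 0.0000 -0.0000 5; 0 0 0.0002 -0.0202 0.0000 -0.0000 5
```

View pics/s5c.png

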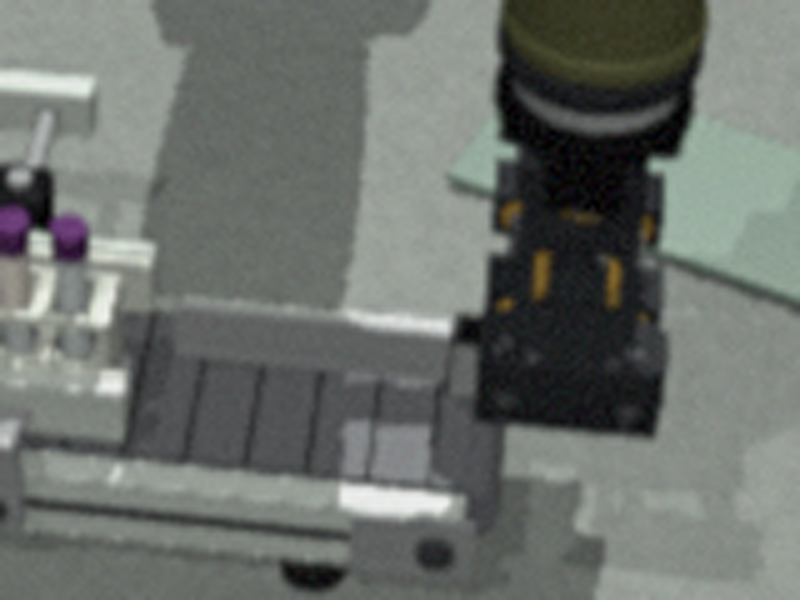

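Emit:
arm_command:
  plan: "0 0 0 -0.015 0 0 5; 0 0 0 -0.015 0 0 5; 0 0 0 -0.015 0 0 5; 0 0 0 -0.015 0 0 5; 0 0 0 0 0 0 5"

```text
time: 7.45
ee_pos: [0.5885, 0.1217, 0.0579]
eef_rot: [0.656, 0.755, -0.0, 0.0]
force: [-0.5, 0.7, -1.4]
grip_width: 0.204
```

```bash
python3 - <<'E'
from h import *
np.set_printoptions(precision=4,suppress=True)
s,p,R=cur(); print(p,toL(p),s["force"])
im,d=eyes.grab_frame("scene");a=cv2.resize(im[200:320,240:400],None,fx=4,fy=4,interpolation=cv2.INTER_CUBIC)[...,::-1]
im,d=eyes.grab_frame("top");b=cv2.resize(im[150:240,240:400],None,fx=4,fy=4,interpolation=cv2.INTER_CUBIC)[...,::-1]
cv2.imwrite("pics/s6.png",a);cv2.imwrite("pics/t6.png",b)
E
```

```text
[0.5885 0.1217 0.0579] [-0.0118  0.2303] [-0.4525  0.6667 -1.3558]
```

View pics/s6.png

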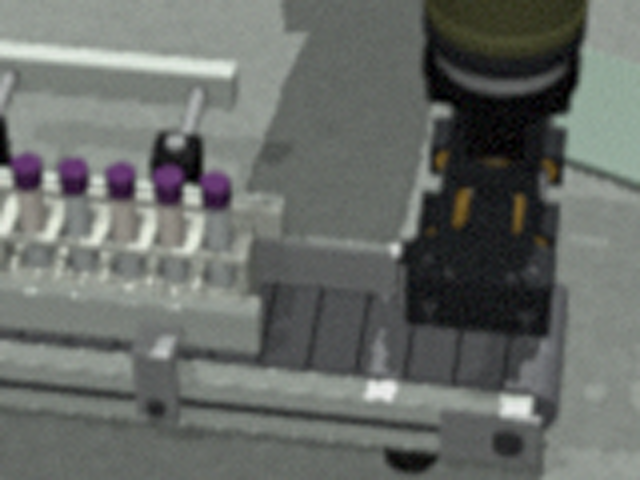

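View pics/t6.png

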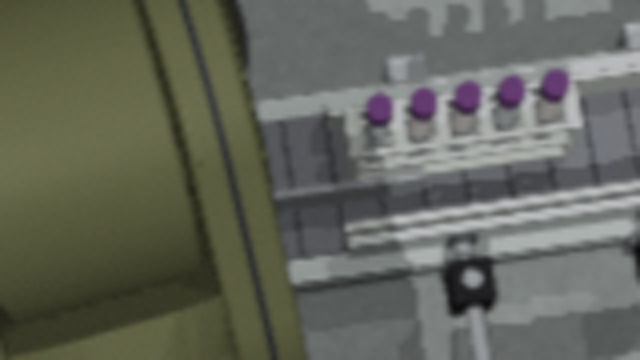

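Emit:
arm_command:
  plan: "0 0 0 -0.015 0 0 5; 0 0 0 -0.015 0 0 5; 0 0 0 -0.015 0 0 5; 0 0 0 -0.013 0 0 5; 0 0 0 0 0 0 5; 0 0 0 0 0 0.002 5; 0 0 0 0 0 0 5"

```text
time: 8.43
ee_pos: [0.5961, 0.0681, 0.0557]
eef_rot: [0.654, 0.757, 0.0, -0.0]
force: [0.3, 0.1, -1.5]
grip_width: 0.207
```

```bash
python3 - <<'E'
from h import *
np.set_printoptions(precision=4,suppress=True)
s,p,R=cur(); print(p,toL(p),s["force"],s["moment"])
im,d=eyes.grab_frame("scene");a=cv2.resize(im[200:320,240:400],None,fx=4,fy=4,interpolation=cv2.INTER_CUBIC)[...,::-1]
im,d=eyes.grab_frame("top");b=cv2.resize(im[150:240,240:400],None,fx=4,fy=4,interpolation=cv2.INTER_CUBIC)[...,::-1]
cv2.imwrite("pics/s7.png",a);cv2.imwrite("pics/t7.png",b)
im,d=eyes.grab_frame("wrist");save("w7",im)
E
```

```text
[0.5961 0.0681 0.0557] [-0.0119  0.1761] [ 0.3352  0.0979 -1.5346] [ 0.0072  0.1102 -0.0203]
```

View pics/s7.png

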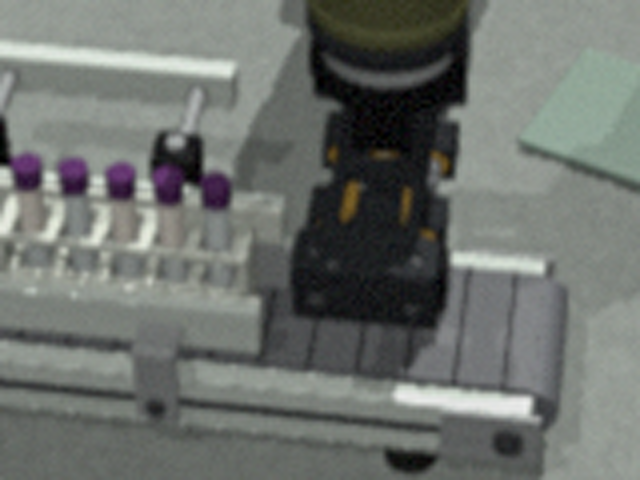

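View pics/w7.png

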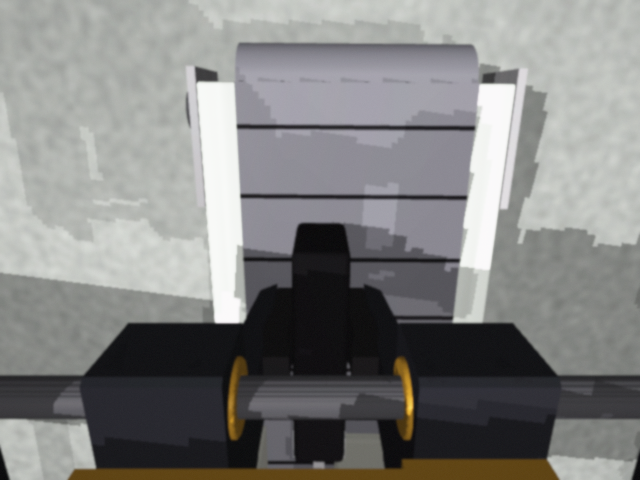

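Emit:
arm_command:
  plan: "0 0 0 -0.003 0 0.001 5; 0 0 0 0 0 0 5; 0 0 0 0 0 0 5"

```text
time: 8.95
ee_pos: [0.597, 0.0638, 0.055]
eef_rot: [0.654, 0.756, 0.0, 0.0]
force: [0.7, -0.6, -0.7]
grip_width: 0.201
```

Emit:
arm_command:
  plan: "0 0 0 0 0 0.001 5; 0 0 0 0 0 0 5"

```text
time: 9.2
ee_pos: [0.597, 0.0638, 0.0549]
eef_rot: [0.654, 0.756, 0.0, 0.0]
force: [-2.1, -0.6, 7.0]
grip_width: 0.198
```

Emit:
arm_command:
  plan: "0 0 0 0 0 -0.0008 5; 0 0 0 0 0 0 50; 0 0 0 0 0 0 50; 0 0 0 0 0 0 50; 0 0 0 0 0 0 50; 0 0 0 0 0 -0.04 50; 0 0 0 0 0 -0.06 50; 0 0 0 0 0 -0.06 50"

```text
time: 10.2
ee_pos: [0.5964, 0.0639, 0.2162]
eef_rot: [0.654, 0.756, -0.0, -0.0]
force: [0.3, 0.2, -0.3]
grip_width: 0.499
```

Emit:
arm_command:
  plan: "0 0 0 0.010 -0.045 -0.03 100; 0 0 0 0 -0.045 0 100; 0 0 0 0 0 0 100"

```text
time: 10.58
ee_pos: [0.5024, 0.0601, 0.2451]
eef_rot: [0.654, 0.756, -0.002, -0.001]
force: [0.6, 0.9, 0.3]
grip_width: 0.816
```

```bash
python3 - <<'E'
from h import *
import pickle
np.set_printoptions(precision=4,suppress=True)
s,p,R=cur(); C=cal("wrist"); print(p,toL(p),s["force"],s["grip_width"])
im,d=eyes.grab_frame("wrist");save("w8",im)
pickle.dump((C,im,d,p),open("pics/w8.pkl","wb"))
im,d=eyes.grab_frame("top");b=cv2.resize(im[130:270,240:440],None,fx=4,fy=4,interpolation=cv2.INTER_CUBIC)[...,::-1]
cv2.imwrite("pics/t8.png",b)
E
```

```text
[0.5024 0.0601 0.2451] [-0.1058  0.1816] [0.6488 0.8587 0.2535] 0.8155341370724423
```

View pics/w8.png

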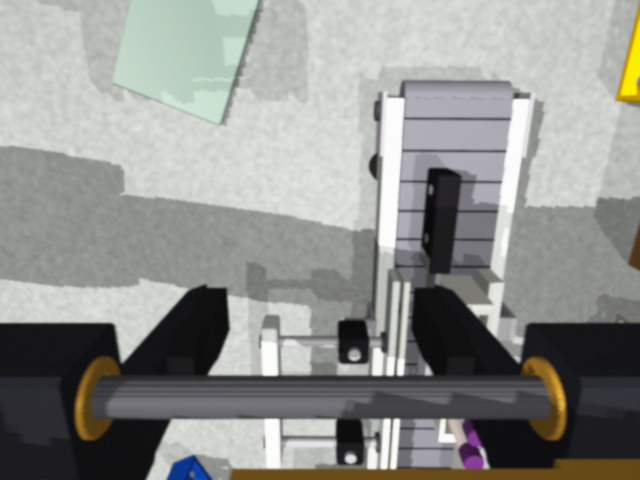

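View pics/t8.png

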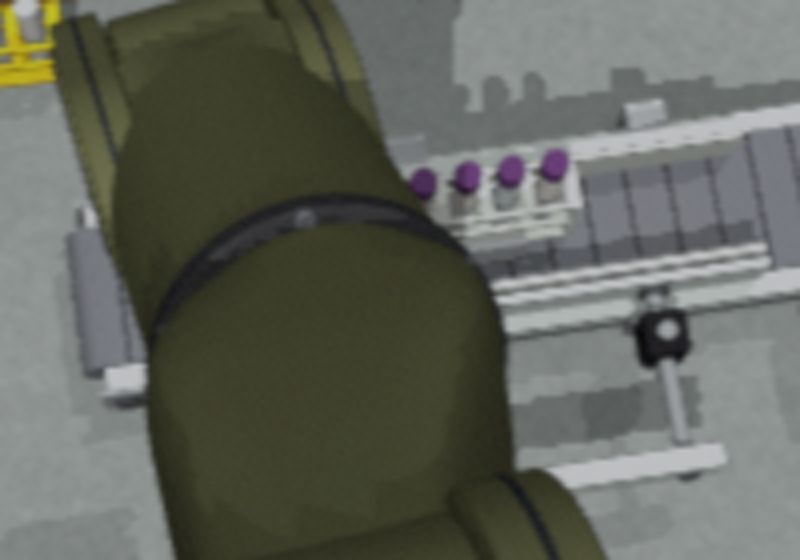

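```bash
python3 - <<'E'
from h import *
import pickle
np.set_printoptions(precision=4,suppress=True)
C,im,d,p=pickle.load(open("pics/w8.pkl","rb"))
cv2.imwrite("pics/w8c.png",cv2.resize(im[150:330,340:540],None,fx=4,fy=3.3,interpolation=cv2.INTER_CUBIC)[...,::-1])
E
```

```text
(no output)
```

View pics/w8c.png

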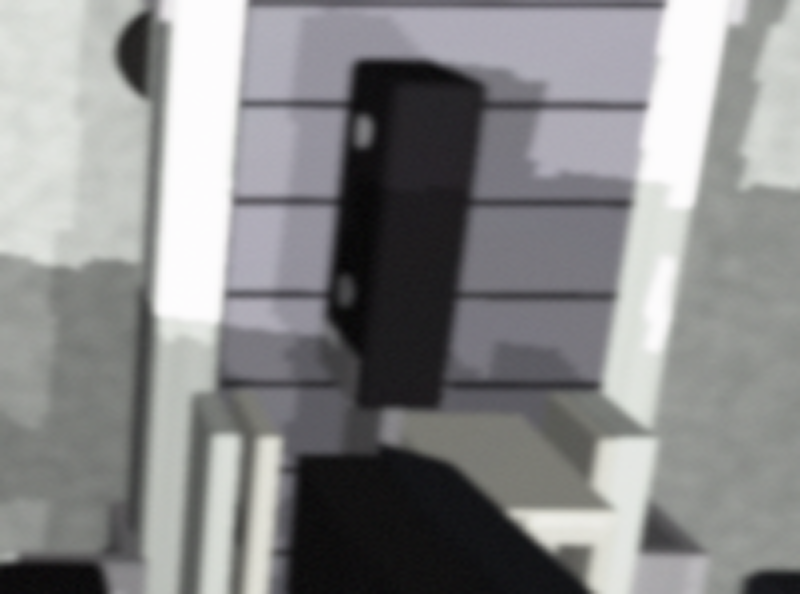

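```bash
python3 - <<'E'
from h import *
np.set_printoptions(precision=4,suppress=True)
plan(list(fromL(-.148,0))+[.2],8.2,grip=45,n=4)
E
```

```text
from [0.5068 0.0611 0.245 ] yaw 8.25 tilt [ 0.0013  0.0003 -1.    ] D [-0.0203 -0.1867 -0.045 ] da -0.05 n 4
0 0 0.0002 -0.0455 -0.0117 0.0113 45; 0 0 0.0002 -0.0455 -0.0117 0.0113 45; 0 0 0.0002 -0.0455 -0.0117 0.0113 45; 0 0 0.0002 -0.0455 -0.0117 0.0113 45
```

Emit:
arm_command:
  plan: "0 0 0 -0.0455 -0.012 0.011 45; 0 0 0 -0.0455 -0.012 0.011 45; 0 0 0 -0.0455 -0.012 0.011 45; 0 0 0 -0.0455 -0.011 0.011 45; 0 0 0 0 0 0 45; 0 0 0 0 0 0 45"

```text
time: 11.42
ee_pos: [0.4872, -0.1253, 0.2004]
eef_rot: [0.654, 0.756, 0.001, 0.0]
force: [0.1, -0.0, -0.2]
grip_width: 0.451
```

```bash
python3 - <<'E'
from h import *
import pickle
np.set_printoptions(precision=4,suppress=True)
s,p,R=cur(); C=cal("wrist"); print(p,toL(p),s["force"],s["grip_width"],s["time"])
im,d=eyes.grab_frame("wrist");save("w9",im)
pickle.dump((C,im,d,p),open("pics/w9.pkl","wb"))
print(pix("wrist",list(fromL(-.148,0))+[.081]),pix("wrist",list(fromL(-.148,.075))+[.081]))
E
```

```text
[ 0.4872 -0.1253  0.2004] [-0.1473  0.0002] [ 0.0672 -0.0418 -0.2487] 0.4512022122159196 11.425
(np.float64(318.0095400989683), np.float64(223.05499238172686)) (np.float64(318.0971628265209), np.float64(104.63402783061382))
```

View pics/w9.png

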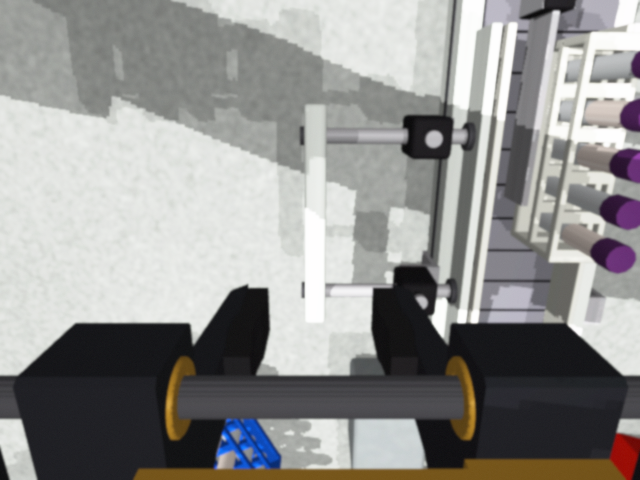

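Emit:
arm_command:
  plan: "0 0 0 0 -0.0015 0.05 45; 0 0 0 0 0 0.05 45; 0 0 0 0 0 0.032 45; 0 0 0 0 0 0.015 45; 0 0 0 0 0 0 30; 0 0 0 0 0 0 5; 0 0 0 0 0 0 5; 0 0 0 0 0 0 5"

```text
time: 12.48
ee_pos: [0.484, -0.1263, 0.0548]
eef_rot: [0.655, 0.756, -0.0, 0.0]
force: [-2.0, 0.6, 6.9]
grip_width: 0.157
```

Emit:
arm_command:
  plan: "0 0 0 0 0 0 5; 0 0 0 0 0 0 5"

```text
time: 12.72
ee_pos: [0.484, -0.1263, 0.0548]
eef_rot: [0.655, 0.756, -0.0, 0.0]
force: [-2.6, 0.4, 7.2]
grip_width: 0.156
```

Emit:
arm_command:
  plan: "0 0 0 0 0 -0.0014 5; 0 0 0 0 0.003 0 5; 0 0 0 0 0.003 0 5; 0 0 0 0 0.003 0 5; 0 0 0 0 0.003 0 5; 0 0 0 0 0 0 5"

```text
time: 13.48
ee_pos: [0.4898, -0.1255, 0.0548]
eef_rot: [0.655, 0.755, -0.004, -0.004]
force: [-10.4, -2.0, 3.2]
grip_width: 0.153
```

```bash
cat >> h.py <<'E'
def st():
    s,p,R=cur(); f=np.array(s["force"])
    print(round(s["time"],2),"L",np.round(toL(p)*1e3,2),"z",round(p[2]*1e3,2),"F lane x,y,z",np.round([f[:2]@LX,f[:2]@LY,f[2]],2),"grip",round(s["grip_width"]*88,2))
E
python3 -c "
from h import *
st()"
```

```text
13.47 L [-144.71   -0.33] z 54.83 F lane x,y,z [-10.61  -0.51   3.24] grip 13.49
```

Emit:
arm_command:
  plan: "0 0 0 0 0.003 0 5; 0 0 0 0 0.003 0 5; 0 0 0 0 0 0 5"

```text
time: 13.85
ee_pos: [0.4958, -0.1246, 0.0548]
eef_rot: [0.655, 0.755, -0.004, -0.004]
force: [-10.9, -2.0, 3.4]
grip_width: 0.155
```

```bash
python3 -c "
from h import *
st()
print(cur()[2])"
```

```text
13.85 L [-138.7    -0.36] z 54.83 F lane x,y,z [-11.04  -0.45   3.4 ] grip 13.63
[[-1.41583665e-01  9.89847841e-01 -1.24626639e-02]
 [ 9.89925920e-01  1.41583323e-01 -9.14121334e-04]
 [ 8.59664349e-04 -1.24665387e-02 -9.99921920e-01]]
```

Emit:
arm_command:
  plan: "0 0 0 0 0.003 0 5; 0 0 0 0 0.003 0 5; 0 0 0 0 0.002 0 5; 0 0 0 0 0 0 5"

```text
time: 14.35
ee_pos: [0.5036, -0.1236, 0.0548]
eef_rot: [0.655, 0.755, -0.005, -0.004]
force: [-12.2, -2.3, 4.5]
grip_width: 0.156
```

```bash
python3 -c "
from h import *
st()
im,d=eyes.grab_frame('wrist');save('w10',im)
im,d=eyes.grab_frame('scene');cv2.imwrite('pics/s10.png',cv2.resize(im[190:320,240:400],None,fx=5,fy=4.6,interpolation=cv2.INTER_CUBIC)[...,::-1])"
```

```text
14.35 L [-130.8   -0.4] z 54.83 F lane x,y,z [-12.39  -0.58   4.46] grip 13.71
```

View pics/w10.png

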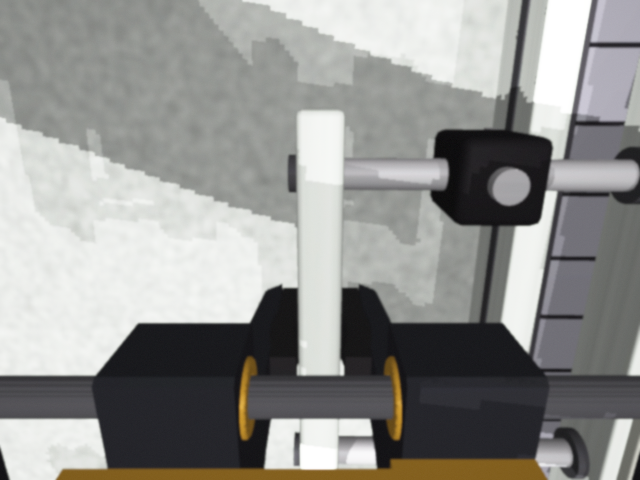

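View pics/s10.png

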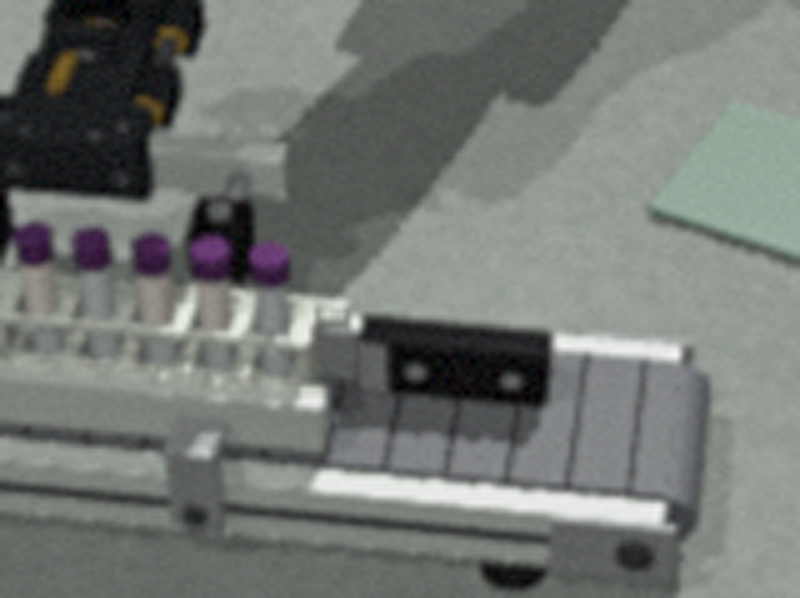

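Emit:
arm_command:
  plan: "0 0 0 0 0.0015 0 5; 0 0 0 0 0.0015 0 5; 0 0 0 0 0 0 5"

```text
time: 14.82
ee_pos: [0.5062, -0.1232, 0.0548]
eef_rot: [0.655, 0.755, -0.005, -0.005]
force: [-11.1, -2.4, 4.4]
grip_width: 0.16
```

```bash
python3 -c "
from h import *
st()"
```

```text
14.82 L [-128.16   -0.41] z 54.82 F lane x,y,z [-11.37  -0.8    4.41] grip 14.1
```

Emit:
arm_command:
  plan: "0 0 0 0 0.001 0 5; 0 0 0 0 0.001 0 5; 0 0 0 0 0 0 5"

```text
time: 15.2
ee_pos: [0.5078, -0.123, 0.0548]
eef_rot: [0.655, 0.755, -0.005, -0.005]
force: [-11.9, -3.0, 5.5]
grip_width: 0.152
```

```bash
python3 -c "
from h import *
st()"
```

```text
15.2 L [-126.51   -0.41] z 54.81 F lane x,y,z [-12.18  -1.25   5.48] grip 13.4
```

Emit:
arm_command:
  plan: "0 0 0 0 0.001 0 5; 0 0 0 0 0.001 0 5; 0 0 0 0 0 0 5"

```text
time: 15.58
ee_pos: [0.5094, -0.1228, 0.0548]
eef_rot: [0.655, 0.755, -0.005, -0.005]
force: [-13.1, -1.3, 4.9]
grip_width: 0.156
```

```bash
python3 -c "
from h import *
st()"
```

```text
15.57 L [-124.89   -0.45] z 54.83 F lane x,y,z [-13.11   0.59   4.91] grip 13.7
```

Emit:
arm_command:
  plan: "0 0 0 0 0.001 0 5; 0 0 0 0 0.001 0 5; 0 0 0 0 0 0 5"

```text
time: 15.95
ee_pos: [0.5108, -0.1225, 0.0548]
eef_rot: [0.655, 0.755, -0.006, -0.006]
force: [-14.2, -2.9, 6.2]
grip_width: 0.155
```

```bash
python3 -c "
from h import *
st()"
```

```text
15.95 L [-123.55   -0.43] z 54.78 F lane x,y,z [-14.49  -0.85   6.22] grip 13.61
```

Emit:
arm_command:
  plan: "0 0 0 0 0.001 0 5; 0 0 0 0 0.001 0 5; 0 0 0 0 0 0 5"

```text
time: 16.32
ee_pos: [0.5128, -0.1223, 0.0548]
eef_rot: [0.655, 0.755, -0.006, -0.006]
force: [-13.6, -1.7, 6.1]
grip_width: 0.156
```

```bash
python3 -c "
from h import *
st()
im,d=eyes.grab_frame('top');b=cv2.resize(im[130:270,240:440],None,fx=4,fy=4,interpolation=cv2.INTER_CUBIC)[...,::-1]
cv2.imwrite('pics/t11.png',b)
im,d=eyes.grab_frame('scene');cv2.imwrite('pics/s11.png',cv2.resize(im[190:320,180:380],None,fx=4,fy=4,interpolation=cv2.INTER_CUBIC)[...,::-1])"
```

```text
16.32 L [-121.54   -0.42] z 54.79 F lane x,y,z [-13.69   0.3    6.06] grip 13.69
```

View pics/s11.png

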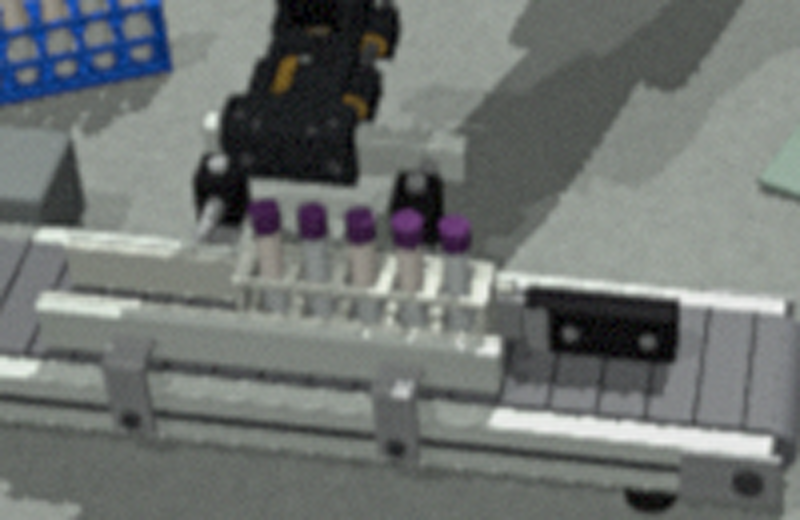

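View pics/t11.png

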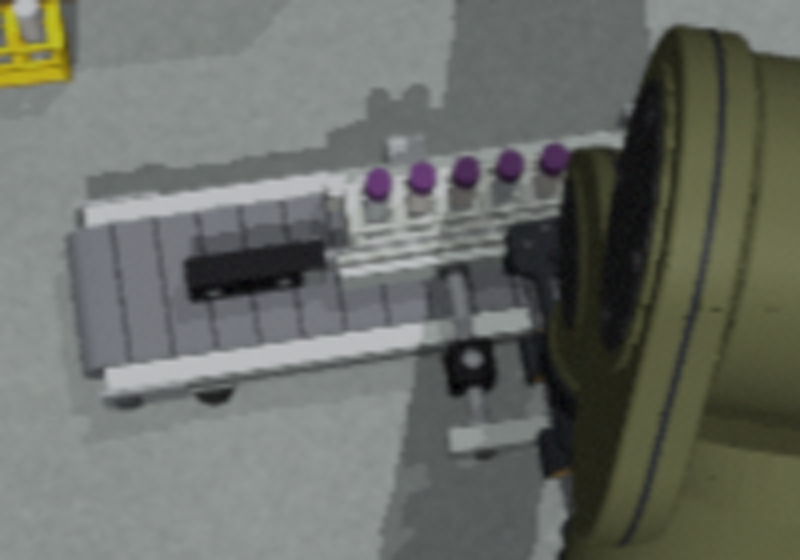

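Emit:
arm_command:
  plan: "0 0 0 0 0.001 0 5; 0 0 0 0 0.0005 0 5; 0 0 0 0 0 0 5"

```text
time: 16.8
ee_pos: [0.5134, -0.1222, 0.0548]
eef_rot: [0.655, 0.755, -0.006, -0.006]
force: [-15.3, -2.3, 7.6]
grip_width: 0.155
```

```bash
python3 -c "
from h import *
st()"
```

```text
16.8 L [-120.89   -0.45] z 54.79 F lane x,y,z [-15.52  -0.12   7.62] grip 13.64
```

Emit:
arm_command:
  plan: "0 0 0 0 0.001 0 5; 0 0 0 0 0 0 5; 0 0 0 0 0 0 5"

```text
time: 17.18
ee_pos: [0.5137, -0.1222, 0.0548]
eef_rot: [0.655, 0.755, -0.007, -0.007]
force: [-16.4, -2.6, 8.7]
grip_width: 0.157
```

```bash
python3 -c "
from h import *
st()"
```

```text
17.18 L [-120.64   -0.47] z 54.78 F lane x,y,z [-16.64  -0.24   8.65] grip 13.81
```

Emit:
arm_command:
  plan: "0 0 0 0 0.0008 0 5; 0 0 0 0 0 0 5; 0 0 0 0 0 0 5"

```text
time: 17.55
ee_pos: [0.5138, -0.1221, 0.0548]
eef_rot: [0.655, 0.755, -0.007, -0.007]
force: [-17.8, -3.1, 10.0]
grip_width: 0.154
```

```bash
python3 -c "
from h import *
st()"
```

```text
17.55 L [-120.51   -0.45] z 54.75 F lane x,y,z [-18.11  -0.49  10.02] grip 13.51
```

Emit:
arm_command:
  plan: "0 0 0 0 -0.003 0 5; 0 0 0 0 -0.003 0 5; 0 0 0 0 -0.002 0 5; 0 0 0 0 0 0 5"

```text
time: 18.05
ee_pos: [0.5139, -0.1221, 0.0548]
eef_rot: [0.655, 0.756, -0.002, -0.002]
force: [-6.4, -2.3, -2.1]
grip_width: 0.155
```

```bash
python3 -c "
from h import *
st()"
```

```text
18.05 L [-120.41   -0.43] z 54.8 F lane x,y,z [-6.66 -1.39 -2.11] grip 13.61
```

Emit:
arm_command:
  plan: "0 0 0 0 -0.003 0 5; 0 0 0 0 0 0 45; 0 0 0 0 0 0 45; 0 0 0 0 0 0 45; 0 0 0 0 0 0 45; 0 0 0 0 0 -0.05 45; 0 0 0 0 0 -0.06 45; 0 0 0 0 0 -0.06 45"

```text
time: 19.05
ee_pos: [0.5132, -0.1218, 0.2269]
eef_rot: [0.654, 0.756, 0.0, -0.0]
force: [0.9, 0.3, -0.6]
grip_width: 0.449
```

```bash
python3 - <<'E'
from h import *
st()
im,d=eyes.grab_frame('wrist');save('w12',im)
plan(list(fromL(-.011,.179))+[.23],8.2,grip=50)
E
```

```text
19.05 L [-1.2103e+02 -6.0000e-02] z 226.89 F lane x,y,z [ 0.88  0.15 -0.63] grip 39.55
from [ 0.51734813 -0.12253593  0.23410924] yaw 8.23 tilt [ 0.0128 -0.002  -0.9999] D [ 0.07923376  0.19363696 -0.00410924] da -0.03 n 4
0 0 0.0001 0.0451 0.0265 0.0010 50; 0 0 0.0001 0.0451 0.0265 0.0010 50; 0 0 0.0001 0.0451 0.0265 0.0010 50; 0 0 0.0001 0.0451 0.0265 0.0010 50
```

View pics/w12.png

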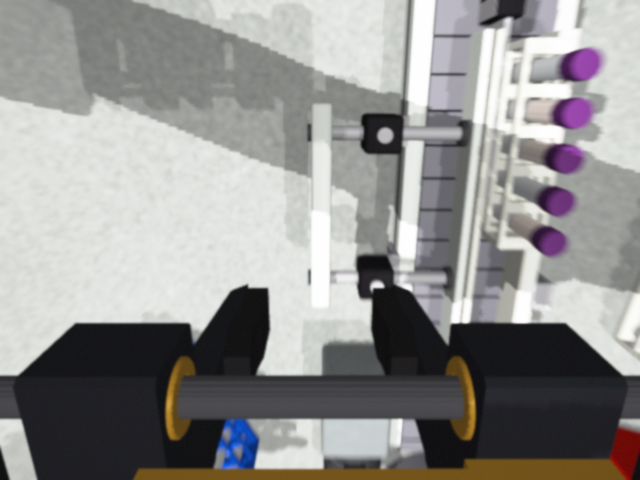

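```bash
python3 - <<'E'
from h import *
plan(list(fromL(-.002,.172))+[.19],8.2,grip=70,n=5)
E
```

```text
from [ 0.51734813 -0.12253593  0.23410924] yaw 8.23 tilt [ 0.0128 -0.002  -0.9999] D [ 0.08914014  0.18799219 -0.04410924] da -0.03 n 5
0 0 0.0001 0.0347 0.0230 0.0088 70; 0 0 0.0001 0.0347 0.0230 0.0088 70; 0 0 0.0001 0.0347 0.0230 0.0088 70; 0 0 0.0001 0.0347 0.0230 0.0088 70; 0 0 0.0001 0.0347 0.0230 0.0088 70
```

Emit:
arm_command:
  plan: "0 0 0 0.035 0.023 0.006 70; 0 0 0 0.035 0.023 0.008 70; 0 0 0 0.035 0.023 0.008 70; 0 0 0 0.035 0.023 0.008 70; 0 0 0 0.034 0.023 0.008 70; 0 0 0 0 0 0 70; 0 0 0 0 0 0 70"

```text
time: 19.98
ee_pos: [0.6018, 0.0659, 0.1868]
eef_rot: [0.655, 0.756, -0.001, 0.0]
force: [-0.2, -0.3, -0.5]
grip_width: 0.697
```

```bash
python3 - <<'E'
from h import *
import pickle
st()
s,p,R=cur(); C=cal("wrist")
im,d=eyes.grab_frame('wrist');save('w13',im);pickle.dump((C,im,d,p),open("pics/w13.pkl","wb"))
for q in ([-.002,.212],[-.002,.132]): print(pix("wrist",list(fromL(*q))+[.084]))
E
```

```text
19.98 L [ -6.57 173.08] z 186.8 F lane x,y,z [-0.26 -0.26 -0.54] grip 61.3
(np.float64(327.3472147864659), np.float64(165.1330930816427))
(np.float64(326.8564709153797), np.float64(287.9209371335495))
```

View pics/w13.png

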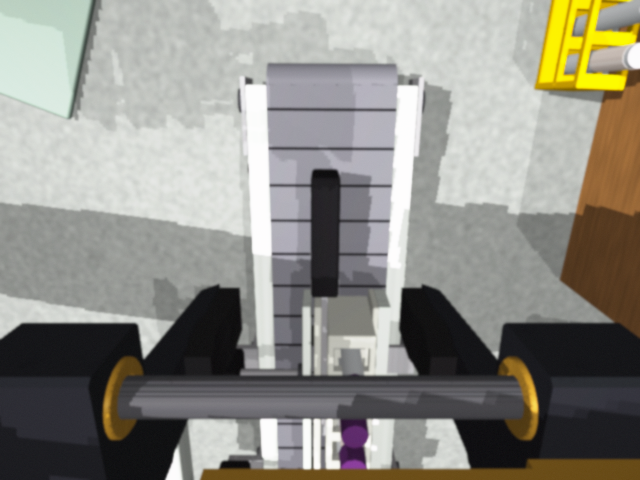

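```bash
python3 - <<'E'
from h import *
import pickle
C,im,d,p=pickle.load(open("pics/w13.pkl","rb"))
g=im.astype(int).max(-1)
for v in (180,200,220,240,260,280):
    xs=np.nonzero(g[v,290:365]<60)[0]+290; print(v,xs.min(),xs.max(),toL(ray(0,(xs.min()+xs.max())/2,v,.084,C))*1e3)
st()
E
```

```text
180 312 339 [ -3.05267951 203.89732081]
200 312 339 [ -3.00458098 191.5944073 ]
220 311 340 [ -2.95503821 178.92207827]
240 312 338 [ -3.21750759 165.86338836]
260 312 337 [ -3.48810232 152.40043634]
280 312 337 [ -3.44382449 138.51422519]
20.02 L [ -6.63 172.35] z 187.03 F lane x,y,z [ 0.16 -0.43 -0.99] grip 61.59
```

Emit:
arm_command:
  plan: "0 0 0 0 0.0035 0.05 70; 0 0 0 0 0 0.05 70; 0 0 0 0 0 0.025 70; 0 0 0 0 0 0.006 70; 0 0 0 0 0 0 40; 0 0 0 0 0 0 40; 0 0 0 0 0 0 40"

```text
time: 20.9
ee_pos: [0.6065, 0.0674, 0.0573]
eef_rot: [0.654, 0.756, 0.001, 0.001]
force: [0.1, 0.2, 0.7]
grip_width: 0.407
```

```bash
python3 - <<'E'
from h import *
st()
im,d=eyes.grab_frame('wrist');save('w14',im)
E
```

```text
20.9 L [ -1.7  173.88] z 57.34 F lane x,y,z [0.12 0.17 0.74] grip 35.84
```

View pics/w14.png

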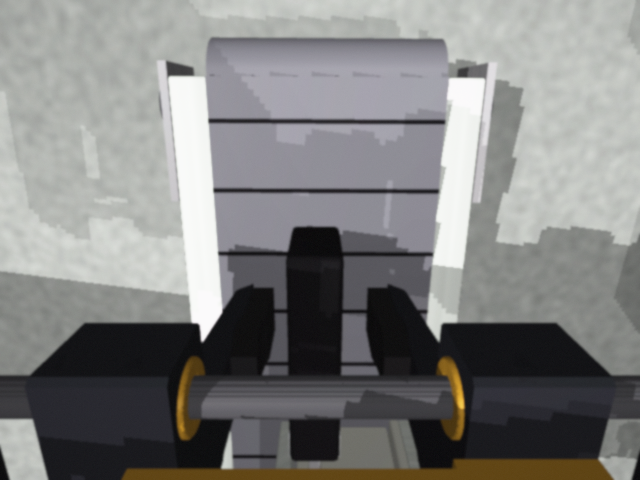

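Emit:
arm_command:
  plan: "0 0 0 0 -0.002 0.001 40; 0 0 0 0 0 0 40; 0 0 0 0 0 0 15; 0 0 0 0 0 0 5; 0 0 0 0 0 0 5; 0 0 0 0 0 0 5; 0 0 0 0 0 0 5"

```text
time: 21.82
ee_pos: [0.6045, 0.0672, 0.0552]
eef_rot: [0.654, 0.756, 0.001, 0.0]
force: [3.4, -0.2, -2.4]
grip_width: 0.203
```

```bash
python3 - <<'E'
from h import *
st()
for i in range(3): eyes.grab_frame('wrist'); st()
im,d=eyes.grab_frame('top');b=cv2.resize(im[130:270,240:440],None,fx=4,fy=4,interpolation=cv2.INTER_CUBIC)[...,::-1]
E
```

```text
21.82 L [ -3.72 174.02] z 55.21 F lane x,y,z [ 3.37 -0.64 -2.39] grip 17.85
21.88 L [ -3.76 173.98] z 55.18 F lane x,y,z [ 2.8  -0.22 -1.61] grip 17.67
21.93 L [ -3.8 174. ] z 55.21 F lane x,y,z [ 3.64 -0.2  -2.42] grip 17.84
21.98 L [ -3.86 173.98] z 55.2 F lane x,y,z [ 3.28  0.39 -2.41] grip 17.94
```

Emit:
arm_command:
  plan: "0 0 0 0 0.0022 0 5; 0 0 0 0 0 0 5"

```text
time: 22.28
ee_pos: [0.6046, 0.0672, 0.0551]
eef_rot: [0.654, 0.756, -0.001, -0.001]
force: [-1.7, 1.6, 2.7]
grip_width: 0.204
```

```bash
python3 - <<'E'
from h import *
st()
E
```

```text
22.27 L [ -3.61 173.96] z 55.05 F lane x,y,z [-1.42  1.85  2.73] grip 17.99
```

Emit:
arm_command:
  plan: "0 0 0 0.002 -0.0006 0 5; 0 0 0 0.002 0 0 5; 0 0 0 0.002 0 0 5"

```text
time: 22.65
ee_pos: [0.6044, 0.0688, 0.0551]
eef_rot: [0.655, 0.755, -0.002, 0.002]
force: [0.3, -7.2, 1.1]
grip_width: 0.207
```

```bash
python3 - <<'E'
from h import *
st()
E
```

```text
22.65 L [ -3.55 175.55] z 55.12 F lane x,y,z [-0.76 -7.15  1.12] grip 18.19
```

Emit:
arm_command:
  plan: "0 0 0 0.003 0 0 5; 0 0 0 0.003 0 0 5; 0 0 0 0.003 0 0 5"

```text
time: 23.02
ee_pos: [0.6032, 0.0776, 0.0551]
eef_rot: [0.655, 0.755, -0.002, 0.002]
force: [0.8, -7.5, 2.3]
grip_width: 0.201
```

```bash
python3 - <<'E'
from h import *
st()
E
```

```text
23.02 L [ -3.54 184.51] z 55.11 F lane x,y,z [-0.26 -7.55  2.25] grip 17.73
```

Emit:
arm_command:
  plan: "0 0 0 0.005 0 0 5; 0 0 0 0.005 0 0 5; 0 0 0 0.005 0 0 5; 0 0 0 0.005 0 0 5; 0 0 0 0.005 0 0 5"

```text
time: 23.65
ee_pos: [0.5997, 0.1025, 0.0551]
eef_rot: [0.655, 0.755, -0.002, 0.002]
force: [0.8, -6.8, 2.8]
grip_width: 0.2
```

```bash
python3 - <<'E'
from h import *
st()
im,d=eyes.grab_frame('scene');cv2.imwrite('pics/s15.png',cv2.resize(im[190:320,180:380],None,fx=4,fy=4,interpolation=cv2.INTER_CUBIC)[...,::-1])
E
```

```text
23.65 L [ -3.41 209.67] z 55.12 F lane x,y,z [-0.18 -6.84  2.75] grip 17.64
```

View pics/s15.png

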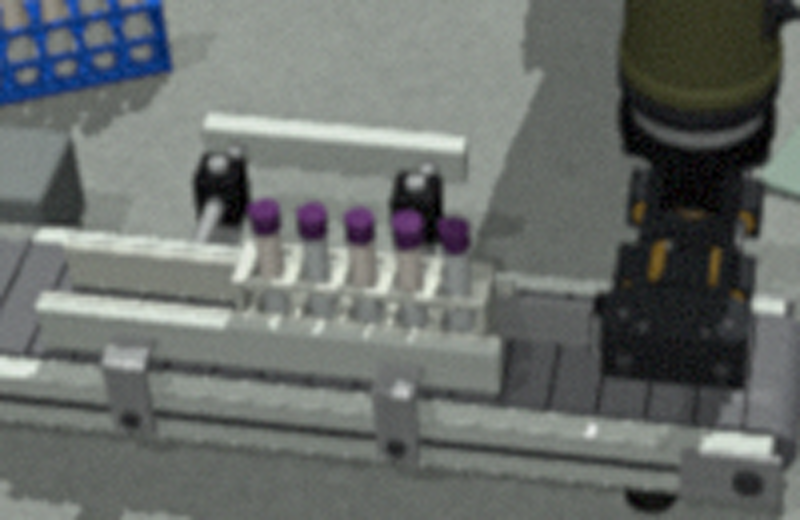

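Emit:
arm_command:
  plan: "0 0 0 0.006 0 0 5; 0 0 0 0.006 0 0 5; 0 0 0 0.006 0 0 5; 0 0 0 0.006 0 0 5; 0 0 0 0.006 0 0 5; 0 0 0 0.006 0 0 5"

```text
time: 24.45
ee_pos: [0.5947, 0.1384, 0.0551]
eef_rot: [0.655, 0.755, -0.002, 0.002]
force: [0.7, -7.2, 1.9]
grip_width: 0.205
```

```bash
python3 - <<'E'
from h import *
st()
E
```

```text
24.45 L [ -3.3  245.93] z 55.08 F lane x,y,z [-0.3  -7.21  1.93] grip 18.04
```

Emit:
arm_command:
  plan: "0 0 0 0.006 0 0 5; 0 0 0 0.006 0 0 5; 0 0 0 0.006 0 0 5; 0 0 0 0.006 0 0 5"

```text
time: 24.95
ee_pos: [0.5911, 0.1626, 0.055]
eef_rot: [0.655, 0.755, -0.002, 0.001]
force: [0.4, -6.2, 1.6]
grip_width: 0.201
```

```bash
python3 - <<'E'
from h import *
st()
E
```

```text
24.95 L [ -3.38 270.3 ] z 54.97 F lane x,y,z [-0.44 -6.17  1.62] grip 17.73
```

Emit:
arm_command:
  plan: "0 0 0 0.006 0 0 5; 0 0 0 0.007 0 0 5; 0 0 0 0.007 0 0 5; 0 0 0 0.007 0 0 5; 0 0 0 0 0 0 5"

```text
time: 25.58
ee_pos: [0.5867, 0.1949, 0.0551]
eef_rot: [0.654, 0.757, 0.001, -0.001]
force: [0.2, 1.3, 0.4]
grip_width: 0.203
```

```bash
python3 - <<'E'
from h import *
st()
im,d=eyes.grab_frame('scene');cv2.imwrite('pics/s16.png',cv2.resize(im[190:320,200:400],None,fx=4,fy=4,interpolation=cv2.INTER_CUBIC)[...,::-1])
E
```

```text
25.57 L [ -3.15 302.95] z 55.11 F lane x,y,z [0.4  1.3  0.44] grip 17.83
```

View pics/s16.png

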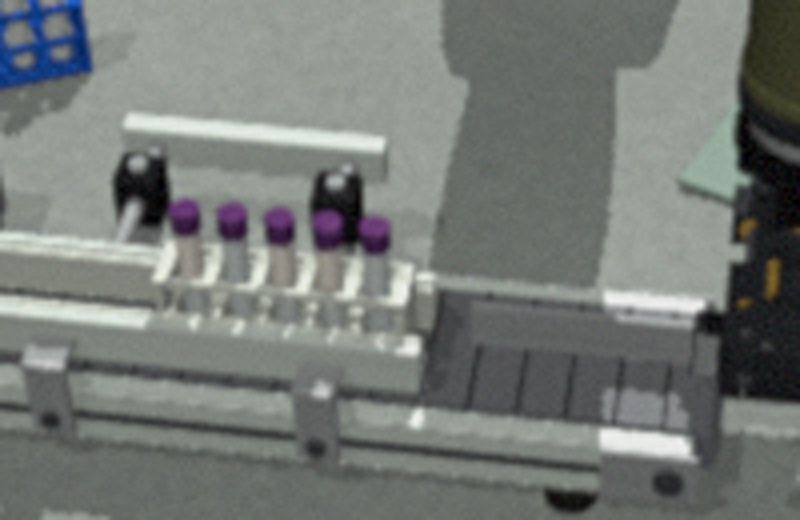

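```bash
python3 - <<'E'
from h import *
s,p,R=cur()
plan([.404,.2786,.12],-13.2,grip=5,n=5,lead=[p[0],p[1],.155])
E
```

```text
from [0.58682206 0.19429435 0.155     ] yaw 8.32 tilt [-1.0e-04  1.3e-03 -1.0e+00] D [-0.18282206  0.08430565 -0.035     ] da -21.52 n 5
0 0 0.0751 0.0220 -0.0337 0.0070 5; 0 0 0.0751 0.0194 -0.0353 0.0070 5; 0 0 0.0751 0.0167 -0.0366 0.0070 5; 0 0 0.0751 0.0139 -0.0378 0.0070 5; 0 0 0.0751 0.0110 -0.0387 0.0070 5
```

Emit:
arm_command:
  plan: "0 0 0 0 0 -0.05 5; 0 0 0 0 0 -0.05 5; 0 0 0.075 0.022 -0.034 0.007 5; 0 0 0.075 0.019 -0.035 0.007 5; 0 0 0.075 0.017 -0.037 0.007 5; 0 0 0.075 0.014 -0.038 0.007 5; 0 0 0.075 0.011 -0.039 0.007 5; 0 0 0 0 0 0 5"

```text
time: 26.62
ee_pos: [0.3997, 0.2789, 0.1195]
eef_rot: [0.782, 0.623, -0.002, -0.001]
force: [0.6, -0.0, -1.5]
grip_width: 0.202
```

Emit:
arm_command:
  plan: "0 0 0 0 0 0 5"

```text
time: 26.75
ee_pos: [0.4045, 0.2774, 0.1202]
eef_rot: [0.784, 0.621, 0.0, 0.0]
force: [-0.4, -1.0, -0.6]
grip_width: 0.202
```

```bash
python3 - <<'E'
from h import *
s,p,R=cur(); print(s["force"],s["time"])
im,d=eyes.grab_frame('wrist');save('w17',im)
plan([.404,.2786,.014],-13.2,grip=5,n=3)
E
```

```text
[-0.35878456 -0.96621979 -0.57128976] 26.75
from [0.40503413 0.27712728 0.12031751] yaw -13.3 tilt [ 1.6e-03  3.0e-04 -1.0e+00] D [-0.00103413  0.00147272 -0.10631751] da 0.1 n 3
0 0 -0.0006 0.0004 -0.0004 0.0354 5; 0 0 -0.0006 0.0004 -0.0004 0.0354 5; 0 0 -0.0006 0.0004 -0.0004 0.0354 5
```

View pics/w17.png

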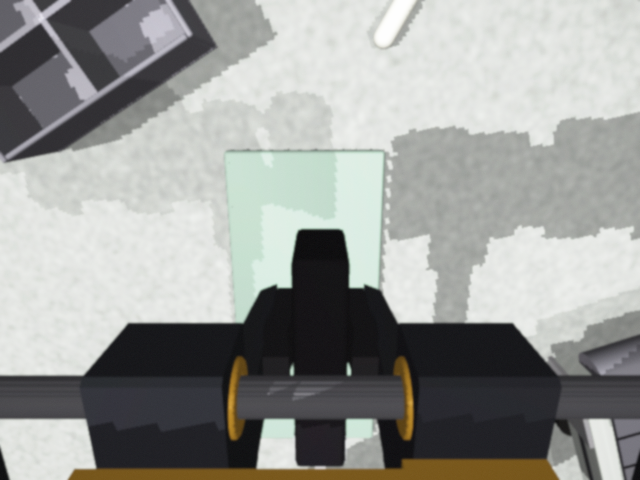

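Emit:
arm_command:
  plan: "0 0 0 0 0 0.045 5; 0 0 0 0.001 -0.001 0.042 5; 0 0 0 0 0 0.0185 5; 0 0 0 0 0 0 5; 0 0 0 0 0 0 5"

```text
time: 27.42
ee_pos: [0.4041, 0.2786, 0.0153]
eef_rot: [0.784, 0.62, 0.001, 0.0]
force: [0.1, 0.4, -0.5]
grip_width: 0.201
```

Emit:
arm_command:
  plan: "0 0 0 0 0 0.0025 5; 0 0 0 0 0 0.001 5; 0 0 0 0 0 0 5"

```text
time: 27.8
ee_pos: [0.403, 0.2789, 0.0114]
eef_rot: [0.784, 0.621, 0.0, -0.0]
force: [0.7, -0.1, -1.4]
grip_width: 0.2
```

Emit:
arm_command:
  plan: "0 0 0 0 0 0.0008 5; 0 0 0 0 0 0 5"

```text
time: 28.05
ee_pos: [0.403, 0.2789, 0.011]
eef_rot: [0.784, 0.621, 0.0, -0.0]
force: [-0.5, 0.4, 6.2]
grip_width: 0.203
```

Contact with the mat (Fz about +6 N). Ease off slightly, open and lift.

Emit:
arm_command:
  plan: "0 0 0 0 0 -0.0006 5; 0 0 0 0 0 0 50; 0 0 0 0 0 0 60; 0 0 0 0 0 0 60; 0 0 0 0 0 0 60; 0 0 0 0 0 -0.03 60; 0 0 0 0 0 -0.06 60; 0 0 0 0 0 -0.06 60"

```text
time: 29.05
ee_pos: [0.4025, 0.2785, 0.1623]
eef_rot: [0.784, 0.621, -0.001, -0.0]
force: [0.3, 0.8, 0.9]
grip_width: 0.596
```

Emit:
arm_command:
  plan: "0 0 0 0 0 -0.05 100; 0 0 0 0.05 0 0 100; 0 0 0 0.05 0 0 100; 0 0 0 0.05 0 0 100; 0 0 0 0 0 0 100; 0 0 0 0 0 0 100"

```text
time: 29.8
ee_pos: [0.4369, 0.4233, 0.2104]
eef_rot: [0.784, 0.621, -0.001, 0.001]
force: [1.1, 0.0, -0.1]
grip_width: 0.998
```

```bash
python3 - <<'E'
from h import *
np.set_printoptions(precision=4,suppress=True)
s,p,R=cur(); print(p,s["force"],s["time"])
im,d=eyes.grab_frame('scene');save('s18',im)
im,d=eyes.grab_frame('top');save('t18',im)
for k in ["feeler","rack","guide","bar_mid"]:
    r=eyes.place_of(k,"top"); print(k,[(w("top",q["at"]),round(q["conf"],2)) for q in r[:1]])
a=cv2.imread('pics/top0.png'); cv2.imwrite('pics/diff.png',cv2.absdiff(a,cv2.imread('pics/t18.png')))
cv2.imwrite('pics/t18c.png',cv2.resize(cv2.imread('pics/t18.png')[130:270,240:440],None,fx=4,fy=4,interpolation=cv2.INTER_CUBIC))
E
```

```text
[0.4369 0.4233 0.2104] [ 1.0926  0.0302 -0.1292] 29.8
feeler [(array([0.4028, 0.2732, 0.0058]), 0.92)]
rack [(array([ 0.6359, -0.0571,  0.0486]), 0.75)]
guide [(array([ 0.6255, -0.1096,  0.0498]), 0.66)]
bar_mid [(array([ 0.5116, -0.1202,  0.0655]), 0.75)]
```

View pics/s18.png

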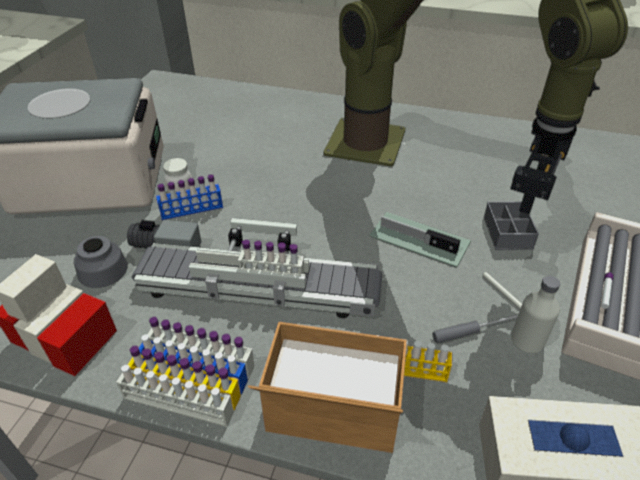

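View pics/t18.png

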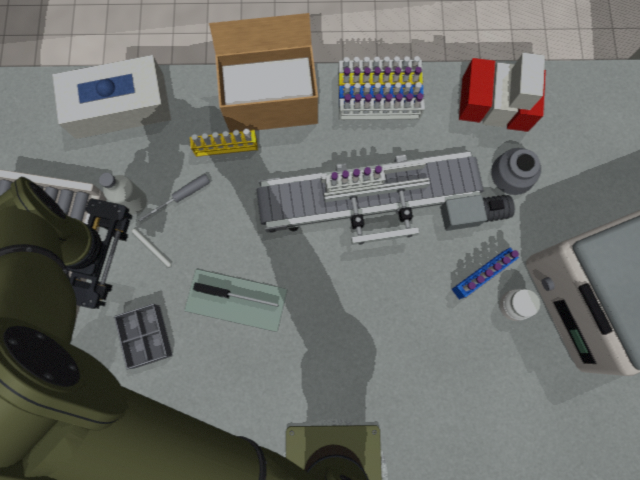

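View pics/t18c.png

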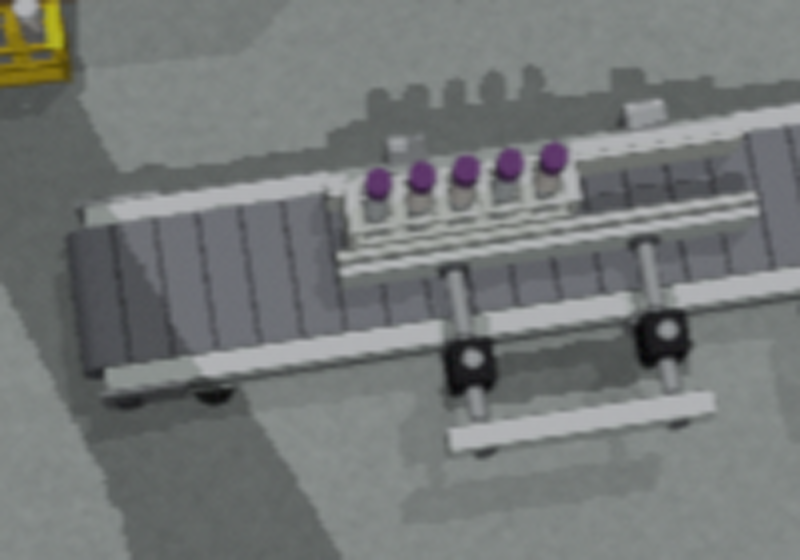

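```bash
python3 -c "
from h import *
print(finish_job())"
```

```text
the job is handed in; nothing more can be done
None
```

The job is done and handed in at about 30 s of the 70 s allowed. The feeler came out with a light drag on the first draw, so no reset was needed.

- **Insertion:** I slid the blade on edge along the belt from the infeed end. By my measurements about 100 mm of its 115 mm lay between the guide and the rack.
- **Setting the guide:** I pinched the adjusting bar and pushed until the rack stopped against the far rail. The push force rose from about 11 N to 18 N, which puts the nip at an estimated 6–7 N. I then eased the load off before letting go of the bar.
- **Draw:** The drag along the lane was 6–7.5 N over the whole length, within the 4–12 N wanted. The rack did not visibly move.
- **Last checks:**
  - The feeler stands on the mat, about where it started.
  - The guide is where I set it, and the rack is upright against the far rail.
  - Nothing else on the bench looked displaced in the scene and top pictures, and the gripper was clear of everything.

No check failed. The camera estimates differed slightly: the lane angle came out between 7° and 8.3°, and I used 8.2°. Contact forces never passed about 21 N.

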